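# Re-clamp the octagonal bamboo blank one facet round

### The job

The octagonal bamboo blank is clamped in the slide-jaw fixture with a plain facet on top; the sliding jaw can be pulled open and pushed shut by its fin. Re-clamp the blank one facet round, so that the facet with the three round inlays faces straight up, the blank lies flat on the bed about midway along the jaws, and both jaws are snug against it. Leave the other things on the bench where they are.

Things in the scene. Friction and masses are not known exactly. Their poses are not given: they have to be found in the camera images.
- fixture: wooden slide-jaw fixture fixed to the bench, turned up to 0.45 rad. Base board 130 mm wide, 10 mm thick, x -75 to 140 mm; bed 44 mm wide, top 18 mm above the bench. Origin on the bench under the centre of a properly clamped blank, midway along the jaws' 40 mm width. x points from fixed to sliding jaw (away from the robot), y along the jaws, z up
- fixed_face (a point): middle of the top edge of the fixed jaw's clamping face, at fixture x = -28 mm, 56 mm above the bench. The fixed jaw stands on the robot side, is dark wood, 18 mm thick, 40 mm wide, rigid. The other, sliding jaw has the same thickness, width and height
- jaw (a joint): position of the sliding jaw along fixture x (m): its clamping face is at x = 12 mm + value, so the jaw gap is 40 mm + value. 0.016 = touching the clamped blank (56 mm gap); range 0 to 0.060, larger is more open. Slides with about 4 N of friction and 25 N per m/s damping; stays where it is left
- jaw_fin (a point): centre of the top of the upright wooden fin for pulling and pushing the sliding jaw: 14 mm thick along fixture y, 24 mm along x, free from 37 to 80 mm above the bench, its centre 42 mm behind the sliding jaw's clamping face (fixture x = 54 mm + joint value, y = 0). Moves with the jaw
- blank: pale bamboo octagonal prism, 56 mm across flats, 60 mm long, 23 mm facets, flat ends, about 0.11 kg. Origin at its centre (46 mm above the bench when on the bed). Own y runs along its length, parallel to the jaws; own z is the outward normal of the only facet with three round dark inlays. At the start that facet leans 45 degrees towards the sliding jaw, beside the plain top facet
- spare: a second octagonal bamboo blank without inlays, standing on its end beside the fixture; 56 mm across flats, 60 mm high; origin centre of underside. Not part of the job
- disc: small turned wooden lid, 56 mm diameter, 14 mm high, lying beside the fixture; origin centre of underside. Not part of the job
- knife: splitting knife with dark wooden handle, 230 mm long along its x, 16 mm high, lying on the bench; origin near its middle on the underside. Not part of the job
- bowl: open bamboo bowl, 110 mm diameter, 60 mm high; origin centre of underside. Not part of the job
- jar: closed round bamboo jar, 92 mm diameter, 78 mm high; origin centre of underside. Not part of the job
- coil: ring of coiled bamboo strip, 120 mm diameter, 8 mm high; origin centre of underside. Not part of the job
- mallet: wooden mallet lying on the bench, handle along its x; origin near its middle on the underside. Not part of the job

How it is judged:
By the outcome, as a careful person would: the job done as asked, in the order asked, and still so for the second after the job is handed in, with the robot touching nothing.
It also fails if it takes over 64 s, if anything falls off the work surface, if the arm or the gripper's body presses on something with over 40 N, if the wrist force passes 120 N, or if a joint passes its speed limit or range.

### The arm

A 6-joint arm with a two-finger parallel gripper is mounted at the origin on the work surface. World frame = base frame: x ahead of the robot, y to its left, z up, the work surface at z = 0. Lengths are in m, angles in rad, forces in N, time in s.
With the tool pointing down it reaches from about 0.375 to 0.9 m from the base axis. Payload 3.1 kg.
Tool frame: the origin (TCP) lies on the centre line of the jaws, within the pads' length; the fingertips stand env.finger_overhang ahead of it and the grasp point (between the pads) is the TCP (env.finger_overhang is the distance from the TCP to the fingertips, in m); z points along the fingers, y is the line along which they close (so a half turn about z gives the same grasp; the last joint's range is limited). The gripper opens to 87 mm and grips with 3 to 60 N. Pads are 19 mm wide; open, the fingers measure 117 mm over their backs; the gripper's body (75 mm by 190 mm) begins 51 mm behind the grasp point.
Start: joints at [1.067, 0.527, 1.433, -0, 1.181, -0.178], TCP at [0.2, 0.592, 0.242] pointing down, gripper open.
Joint ranges: [-3.08, 3.08], [-0.75, 2.2], [0.22, 2.44], [-1.43, 4.57], [0, 2.65], [-2.85, 2.85]. Speed limits (rad/s): [2.79, 2.79, 3.14, 3.14, 3.14, 3.14].

### API

Orientations are given as [roll, pitch, yaw] about the fixed x, y, z axes, in that order (R = Rz(yaw) Ry(pitch) Rx(roll)).
In Python, from cell import env gives the robot as it stands. The module is installed in compiled form; this text tells all that it offers.
- The arm moves only by the tool servo_tool, never from a script. Its argument "increments" is a list of rows, each an object of numbers: "x", "y", "z": the shift along the tool's x, y, z in m; "ax", "ay", "az": the turn, a rotation vector about the tool's x, y, z in rad; "grip": the finger opening in m, from 0 to 0.087. A call has exactly 10 rows; each row shifts and turns the commanded pose from where the row before left it, along the tool's axes as they then stand; what a row does not reach is not made up. A row lasts 1/12 s, in which the tool goes at most 41.7 mm and 7.16 degrees, less where a joint would pass 70% of its speed; a pose out of reach is approached as far as the arm can. A call is refused whole if a number of a shift passes 0.0417 or a number of a turn 0.125, either way. A call with a gripper value outside its range is refused whole. The fingers move at their own pace and stop on an object; "squeeze" is the grip in N (left out, the last holds). Time passes only in rows, so rows that do not move let the fingers close, or fill a call up. It gives the time, the measured TCP pose, the force, the opening and the grip force at its end, in the units of the state.
- env.sense(): the state, without advancing time (a new reading comes with each control period).
- env.capture(name): name is "scene" or "top" or "wrist"; returns a dict with "image" (420x560x3 uint8, blue, green, red), "fx", "fy", "cx", "cy" (pixels), "k1" (the pictures are not rectified: a ray, as slopes to the right and down, at radius r is drawn at 1 + k1 r^2 times it, then the intrinsics apply), "origin" and "rotation" of the camera in the world. Camera axes: x right, y down, z forward; pixel columns grow to the right and rows downward; lengths in m; the calibration is good to about 2 mm. A picture is of the moment at which its call begins. There is no depth.
- env.sign_off(): hands the job in; it is judged then, once.
The state is a dict: "time": time; "joint_pos": joint angles; "joint_velocities": joint speeds; "joint_torque": joint torques, N m; "tool_pos": TCP position; "tool_rot": TCP orientation; "ft_force": force on the tool from outside, world axes, zero at the start; "ft_torque": the same for the moment, N m; "opening": opening from 0.0 (shut) to 1.0 (fully open); "grip_force": force on a finger pad.
Only numpy, scipy, OpenCV 4.12 (cv2) and the standard library are available. Lean on these libraries where they do the work, as an engineer would, in place of code of your own. Each camera call takes 0.05 s, during which the arm holds its last target. There are 200 camera calls.

## Working session

There is one attempt and no reset: what is moved stays moved. The work goes in short steps, Python scripts to look and compute and a tool call to move; the robot and the scene stay as the last step left them, time stands still between calls to the robot, and variables do not carry over. Pictures are saved under pics/ and viewed, at most 10 in all, crops included, and the job is handed in when it is done.

Besides the shell and the picture viewer there is one more tool, called after "Emit:" by a JSON object that holds its "fn" and its "kwargs". servo_tool: Moves the arm, as the interface text tells. Its arguments: {"type":"object","properties":{"increments":{"type":"array"},"squeeze":{"type":"number"}},"required":["increments"]}

```bash
mkdir -p pics; cat > h.py <<'E'
import numpy as np, cv2
from cell import env
def snap(n,f):
    c=env.capture(n); cv2.imwrite('pics/'+f,c['image']); return c
def ray(c,u,v):
    d=np.array([(u-c['cx'])/c['fx'],(v-c['cy'])/c['fy']]); s=d.copy()
    for _ in range(20): s=d/(1+c['k1']*(s@s))
    return np.array(c['origin']),np.array(c['rotation'])@np.array([s[0],s[1],1])
def onz(c,u,v,z):
    o,r=ray(c,u,v); return o+r*(z-o[2])/r[2]
def proj(c,p):
    q=np.array(c['rotation']).T@(np.array(p)-np.array(c['origin'])); s=q[:2]/q[2]; s=s*(1+c['k1']*(s@s))
    return s[0]*c['fx']+c['cx'],s[1]*c['fy']+c['cy']
E
python3 - <<'E'
from h import *
import pickle
a=snap('top','top0.png'); b=snap('scene','scene0.png')
pickle.dump((a,b),open('c0.pkl','wb'))
for c in (a,b): print(c['origin'],np.round(c['rotation'],3).tolist(),c['fx'],c['k1'])
print(env.sense(),env.finger_overhang)
E
```

```text
[ 0.36618222 -0.00432513  1.11912501] [-2.944, 0.018, -1.597] 388.732724103778 0.019625773095067894
[ 1.36200256 -0.71817991  1.19821144] [-2.396, 0.015, 0.807] 469.88605412190094 -0.08874284731964345
{'time': 0.1, 'joint_pos': array([ 1.06652270e+00,  5.28403952e-01,  1.43375698e+00, -2.28594331e-05,
        1.18137688e+00, -1.78491358e-01]), 'joint_velocities': array([ 0.00130173, -0.00287975, -0.00298167,  0.00018889,  0.0005955 ,
        0.00214877]), 'joint_torque': array([-3.08710569e-04, -4.40990138e+01, -1.77151644e+01,  6.34375541e-02,
        5.34616050e-02, -4.46460695e-05]), 'tool_pos': array([0.19970489, 0.5915925 , 0.24065601]), 'tool_rot': array([-3.13967465e+00, -3.24557172e-04,  2.81581877e+00]), 'ft_force': array([ 0.55115547, -0.00517956,  1.00992426]), 'ft_torque': array([0.04027847, 0.01569753, 0.02783829]), 'grip_force': 0.0, 'opening': 1.000804849294389} 0.019
```

View pics/top0.png

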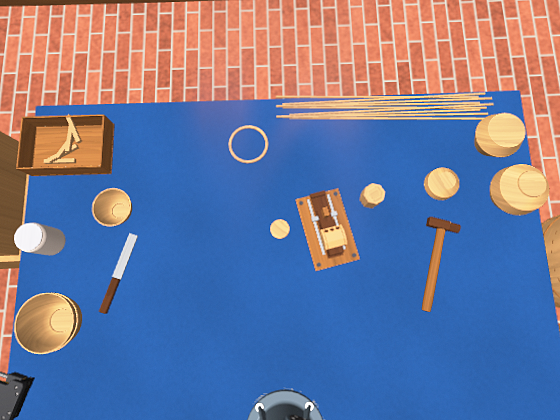

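View pics/scene0.png

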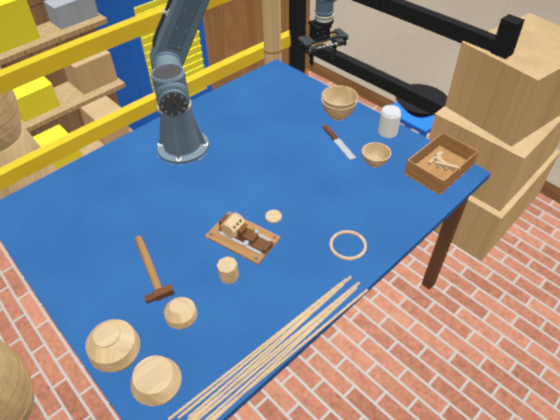

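The top view shows the fixture board at about (296,197)-(339,188)-(359,262)-(316,270), with the blank near (333,237). The disc is at (279,229) and the spare at (372,195). The camera rotation is given as roll, pitch, yaw.

```bash
cat > fix.py <<'E'
s=open('h.py').read()
s=s.replace("from cell import env\n","from cell import env\nfrom scipy.spatial.transform import Rotation as Ro\ndef RM(c): return Ro.from_euler('xyz',c['rotation']).as_matrix()\n").replace("np.array(c['rotation'])","RM(c)")
open('h.py','w').write(s)
E
python3 fix.py; python3 - <<'E'
from h import *
import pickle
a,b=pickle.load(open('c0.pkl','rb'))
for n,c,(x,y,w,h) in (('t',a,(260,170,140,110)),('s',b,(190,190,110,90))):
    cv2.imwrite(f'pics/crop_{n}.png',cv2.resize(c['image'][y:y+h,x:x+w],None,fx=5 if n=='t' else 6,fy=5 if n=='t' else 6,interpolation=cv2.INTER_CUBIC))
# board corners: non-blue mask contour
hsv=cv2.cvtColor(a['image'],cv2.COLOR_BGR2HSV)
m=((hsv[...,0]<90)|(hsv[...,0]>130)|(hsv[...,1]<80)).astype(np.uint8); m[:180]=0;m[290:]=0;m[:,:290]=0;m[:,360:]=0
cs=max(cv2.findContours(m,0,2)[0],key=cv2.contourArea)
box=cv2.boxPoints(cv2.minAreaRect(cs)); print(box)
P=np.array([onz(a,u,v,0.01) for u,v in box]); print(np.round(P,4), np.linalg.norm(np.roll(P,-1,0)-P,axis=1))
for p in [(279,229),(372,195)]: print(onz(a,*p,0.01))
E
```

```text
[[294.20752 198.22638]
 [338.849   185.47165]
 [359.83014 258.9056 ]
 [315.18866 271.66034]]
[[ 0.6247 -0.0477  0.01  ]
 [ 0.6592 -0.18    0.01  ]
 [ 0.4432 -0.2265  0.01  ]
 [ 0.4108 -0.0991  0.01  ]] [0.1367559  0.22094782 0.13151684 0.219949  ]
[ 0.53500237 -0.00065064  0.01      ]
[ 0.62745334 -0.27462052  0.01      ]
```

View pics/crop_t.png

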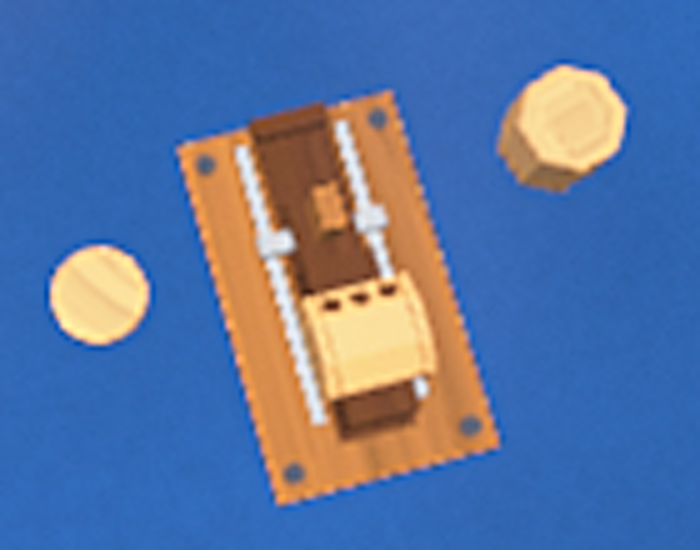

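```bash
python3 - <<'E'
from h import *
import pickle
a,b=pickle.load(open('c0.pkl','rb'))
px=np.array([(178,147),(395,90),(500,445),(280,505)])/5+np.array([260,170])-0.4
P=np.array([onz(a,u,v,0.01) for u,v in px]); print(np.round(P,4))
ex=(P[0]+P[1]-P[2]-P[3]); print(np.linalg.norm(np.roll(P,-1,0)-P,axis=1))
yaw=np.arctan2(ex[1],ex[0]); X=np.array([np.cos(yaw),np.sin(yaw),0])
O=P.mean(0)-0.0325*X; print('yaw',yaw,'O',O)
print('fin px', onz(a,330/5+260-.4,190/5+170,0.08), 'pred',O+.07*X)
s=env.sense(); T=Ro.from_euler('xyz',s['tool_rot']).as_matrix()
g=O+0.05*X; g[2]=0.22
print('move tool axes to above',g, T.T@(g-s['tool_pos']))
E
```

```text
[[ 0.6223 -0.0505  0.01  ]
 [ 0.6527 -0.1789  0.01  ]
 [ 0.444  -0.226   0.01  ]
 [ 0.4137 -0.1004  0.01  ]]
[0.1319862  0.21393214 0.12920038 0.21441405]
yaw 0.22817815599549154 O [ 0.50153556 -0.14628953  0.01      ]
fin px [ 0.57847871 -0.12934564  0.08      ] pred [ 0.56972117 -0.1304553   0.01      ]
move tool axes to above [ 0.55023957 -0.13497937  0.22      ] [-0.56463795 -0.57613044  0.02157782]
```

View pics/crop_s.png

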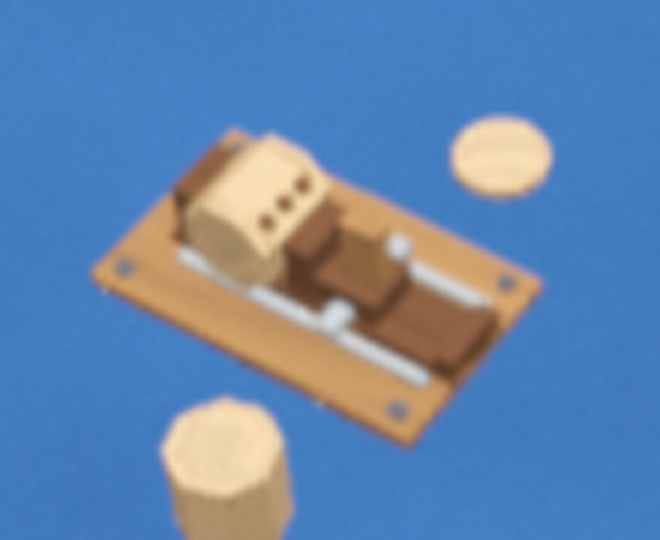

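The scene crop shows the three inlays facing the sliding jaw, the fin standing behind the jaw, and low rails. The frame agrees with the 130 x 215 mm board, so I'm setting out.

Emit:
{"fn": "servo_tool", "kwargs": {"increments": [{"x": -0.0282, "y": -0.0288}, {"x": -0.0282, "y": -0.0288}, {"x": -0.0282, "y": -0.0288}, {"x": -0.0282, "y": -0.0288}, {"x": -0.0282, "y": -0.0288}, {"x": -0.0282, "y": -0.0288}, {"x": -0.0282, "y": -0.0288}, {"x": -0.0282, "y": -0.0288}, {"x": -0.0282, "y": -0.0288}, {"x": -0.0282, "y": -0.0288}]}}

```text
validation failed for argument at $.in...
```

Emit:
{"fn": "servo_tool", "kwargs": {"increments": [{"x": -0.0282, "y": -0.0288}, {"x": -0.0282, "y": -0.0288}, {"x": -0.0282, "y": -0.0288}, {"x": -0.0282, "y": -0.0288}, {"x": -0.0282, "y": -0.0288}, {"x": -0.0282, "y": -0.0288}, {"x": -0.0282, "y": -0.0288}, {"x": -0.0282, "y": -0.0288}, {"x": -0.0282, "y": -0.0288}, {"x": -0.0282, "y": -0.0288}]}}

```text
validation failed for argument at $.in...
```

Emit:
{"fn": "servo_tool", "kwargs": {"increments": [{"az": -0.111}, {"az": -0.111}, {"az": -0.111}, {"az": -0.111}, {"az": -0.11}, {}, {}, {}, {}, {}]}}

```text
validation failed for argument at $.in...
```

```bash
python3 - <<'E'
from h import *
import pickle
c=snap('wrist','w0.png'); pickle.dump(c,open('c1.pkl','wb'))
s=env.sense(); print(s['time'],s['joint_pos'],s['tool_pos'],s['tool_rot'],c['origin'],c['rotation'])
E
```

```text
0.15 [ 1.06652436e+00  5.28245354e-01  1.43359176e+00 -6.98752517e-06
  1.18137587e+00 -1.78463269e-01] [0.19974614 0.59167806 0.24080602] [-3.13999691e+00 -2.81279049e-04  2.81578639e+00] [0.13405305 0.61363778 0.38449927] [2.88691952e+00 1.79397923e-03 1.24529847e+00]
```

View pics/w0.png

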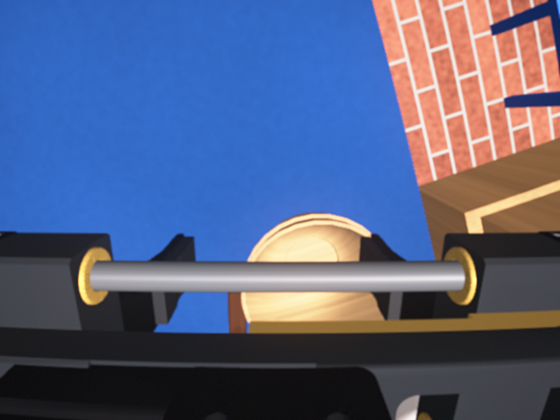

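The wrist view shows only the start area (bowl and fingers), because the moves were refused. I'll give every key in each row.

Emit:
{"fn": "servo_tool", "kwargs": {"increments": [{"x": -0.0282, "y": -0.0288, "z": 0, "ax": 0, "ay": 0, "az": 0, "grip": 0.087}, {"x": -0.0282, "y": -0.0288, "z": 0, "ax": 0, "ay": 0, "az": 0, "grip": 0.087}, {"x": -0.0282, "y": -0.0288, "z": 0, "ax": 0, "ay": 0, "az": 0, "grip": 0.087}, {"x": -0.0282, "y": -0.0288, "z": 0, "ax": 0, "ay": 0, "az": 0, "grip": 0.087}, {"x": -0.0282, "y": -0.0288, "z": 0, "ax": 0, "ay": 0, "az": 0, "grip": 0.087}, {"x": -0.0282, "y": -0.0288, "z": 0, "ax": 0, "ay": 0, "az": 0, "grip": 0.087}, {"x": -0.0282, "y": -0.0288, "z": 0, "ax": 0, "ay": 0, "az": 0, "grip": 0.087}, {"x": -0.0282, "y": -0.0288, "z": 0, "ax": 0, "ay": 0, "az": 0, "grip": 0.087}, {"x": -0.0282, "y": -0.0288, "z": 0, "ax": 0, "ay": 0, "az": 0, "grip": 0.087}, {"x": -0.0282, "y": -0.0288, "z": 0, "ax": 0, "ay": 0, "az": 0, "grip": 0.087}]}}

```text
time: 0.98
tool_pos: [0.3753, 0.2272, 0.2416]
tool_rot: [3.142, 0.0, 2.816]
ft_force: [1.3, 0.3, 0.4]
opening: 1.003
grip_force: 0.0
```

Emit:
{"fn": "servo_tool", "kwargs": {"increments": [{"x": -0.0282, "y": -0.0288, "z": 0, "ax": 0, "ay": 0, "az": 0, "grip": 0.087}, {"x": -0.0282, "y": -0.0288, "z": 0, "ax": 0, "ay": 0, "az": 0, "grip": 0.087}, {"x": -0.0282, "y": -0.0288, "z": 0, "ax": 0, "ay": 0, "az": 0, "grip": 0.087}, {"x": -0.0282, "y": -0.0288, "z": 0, "ax": 0, "ay": 0, "az": 0, "grip": 0.087}, {"x": -0.0282, "y": -0.0288, "z": 0, "ax": 0, "ay": 0, "az": 0, "grip": 0.087}, {"x": -0.0282, "y": -0.0288, "z": 0, "ax": 0, "ay": 0, "az": 0, "grip": 0.087}, {"x": -0.0282, "y": -0.0288, "z": 0, "ax": 0, "ay": 0, "az": 0, "grip": 0.087}, {"x": -0.0282, "y": -0.0288, "z": 0, "ax": 0, "ay": 0, "az": 0, "grip": 0.087}, {"x": -0.0282, "y": -0.0288, "z": 0, "ax": 0, "ay": 0, "az": 0, "grip": 0.087}, {"x": -0.0282, "y": -0.0288, "z": 0, "ax": 0, "ay": 0, "az": 0, "grip": 0.087}]}}

```text
time: 1.82
tool_pos: [0.5503, -0.1361, 0.2413]
tool_rot: [3.141, -0.001, 2.815]
ft_force: [0.8, -0.1, 0.1]
opening: 0.999
grip_force: 0.0
```

Emit:
{"fn": "servo_tool", "kwargs": {"increments": [{"x": 0, "y": 0, "z": 0, "ax": 0, "ay": 0, "az": -0.111, "grip": 0.087}, {"x": 0, "y": 0, "z": 0, "ax": 0, "ay": 0, "az": -0.111, "grip": 0.087}, {"x": 0, "y": 0, "z": 0, "ax": 0, "ay": 0, "az": -0.111, "grip": 0.087}, {"x": 0, "y": 0, "z": 0, "ax": 0, "ay": 0, "az": -0.111, "grip": 0.087}, {"x": 0, "y": 0, "z": 0, "ax": 0, "ay": 0, "az": -0.11, "grip": 0.087}, {"x": 0, "y": 0, "z": 0, "ax": 0, "ay": 0, "az": 0, "grip": 0.087}, {"x": 0, "y": 0, "z": 0, "ax": 0, "ay": 0, "az": 0, "grip": 0.087}, {"x": 0, "y": 0, "z": 0, "ax": 0, "ay": 0, "az": 0, "grip": 0.087}, {"x": 0, "y": 0, "z": 0, "ax": 0, "ay": 0, "az": 0, "grip": 0.087}, {"x": 0, "y": 0, "z": 0, "ax": 0, "ay": 0, "az": 0, "grip": 0.087}]}}

```text
time: 2.65
tool_pos: [0.55, -0.134, 0.2415]
tool_rot: [3.142, -0.0, -2.914]
ft_force: [0.8, -0.9, -0.4]
opening: 0.998
grip_force: 0.0
```

```bash
python3 - <<'E'
from h import *
import pickle
c=snap('wrist','w1.png'); pickle.dump(c,open('c1.pkl','wb'))
s=env.sense(); print(s['time'],s['joint_pos'],s['tool_pos'],s['tool_rot'],c['origin'],c['rotation'])
E
```

```text
2.7 [-4.36464740e-01  4.48113234e-01  1.58272574e+00  1.15818995e-05
  1.11081649e+00 -2.23470401e+00] [ 0.54994918 -0.13404839  0.24153564] [ 3.14154578e+00 -4.30753498e-05 -2.91415485e+00] [ 0.48232238 -0.14968261  0.38534675] [ 2.88655545e+00 -1.73454767e-04  1.79835387e+00]
```

View pics/w1.png

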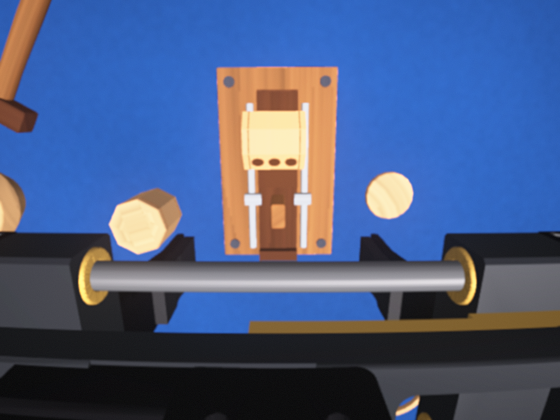

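The wrist view shows the whole board: corners at about (218,67), (338,67), (332,254), (226,254). The fin is near (278,216), the blank near (273,140), and the inlays lie along row 162. I'm measuring from this closer view.

```bash
python3 - <<'E'
from h import *
import pickle
a=pickle.load(open('c1.pkl','rb')); im=a['image']
hsv=cv2.cvtColor(im,cv2.COLOR_BGR2HSV)
m=((hsv[...,0]<90)|(hsv[...,0]>130)|(hsv[...,1]<80)).astype(np.uint8); m[232:]=0;m[:,:200]=0;m[:,355:]=0
# side edges fit by row at z=.01
E={}
for side in (0,1):
    pts=[]
    for v in range(80,225,3):
        u=np.where(m[v])[0]; pts.append(onz(a,(u[0]-.5) if side==0 else (u[-1]+.5),v,.01)[:2])
    vx,vy,x,y=cv2.fitLine(np.float32(pts),cv2.DIST_HUBER,0,.001,.001).ravel()
    if vx<0: vx,vy=-vx,-vy
    E[side]=np.array([x,y]); print(np.arctan2(vy,vx)); E[str(side)]=np.arctan2(vy,vx)
yaw=(E['0']+E['1'])/2; X=np.array([np.cos(yaw),np.sin(yaw)]);Y=np.array([-X[1],X[0]])
print('width',(E[1]-E[0])@Y); yc=(E[0]+E[1])@Y/2
# bottom (robot side) edge: top row of mask in columns
xs=[onz(a,u,np.where(m[:,u])[0][0]-.5,.01)[:2]@X for u in range(225,332,5)]
print('edge x spread',np.std(xs)); O=X*(np.median(xs)+.075)+Y*yc; print('yaw',yaw,'O',O)
# blank: pale mask
b=((hsv[...,2]>215)&(hsv[...,1]<150)&(hsv[...,0]<30)).astype(np.uint8); b[:,:232]=0;b[:,325:]=0;b[:95]=0;b[185:]=0
b=cv2.morphologyEx(b,cv2.MORPH_OPEN,np.ones((5,5)))
x,y,w,h=cv2.boundingRect(b); print('blank box',x,y,w,h)
for u,v in [(x,140),(x+w,140)]: print('blank end y',(onz(a,u,v,.074)[:2]-O)@Y)
# fin top centre
def f(u,v,z): q=onz(a,u,v,z)[:2]-O; return np.round([q@X,q@Y],4)
print('fin corners?',[f(u,v,.08) for u,v in [(271,204),(286,204),(271,228),(286,228)]])
for n,p in dict(fin=[.07,0,.08],finf=[.058,0,.08],finb=[.082,0,.08],top1=[.0116,0,.074],top2=[-.0116,0,.074],face=[-.028,0,.056],inlay=[.0198,0,.0658]).items():
    print(n,np.round(proj(a,[*(O+p[0]*X+p[1]*Y),p[2]]),1))
s=env.sense();T=Ro.from_euler('xyz',s['tool_rot']).as_matrix()
g=np.array([*(O+.070*X),.066]); print('to fin, tool axes',T.T@(g-s['tool_pos']),'yaw err',np.pi+yaw-(s['tool_rot'][2]+2*np.pi))
np.savez('fx.npz',O=O,yaw=yaw)
E
```

```text
0.23350841
0.23330152
width 0.1308792
edge x spread 0.0002086341478544893
yaw 0.23340496 O [ 0.50165326 -0.14480955]
blank box 232 95 93 90
blank end y -0.042017345023217766
blank end y 0.04438920482127107
fin corners? [array([ 0.0587, -0.0063]), array([0.0588, 0.008 ]), array([ 0.0828, -0.0065]), array([0.0829, 0.0081])]
fin [277.6 215.3]
finf [277.6 203.3]
finb [277.7 227.2]
top1 [277.3 153.7]
top2 [277.2 128.4]
face [277.  110.6]
inlay [277.3 161.3]
to fin, tool axes [-0.0205277  0.0008153  0.1755348] yaw err 0.005967155174798844
```

Emit:
{"fn": "servo_tool", "kwargs": {"increments": [{"x": -0.0102, "y": 0.0004, "z": 0.0, "ax": 0, "ay": 0, "az": -0.006, "grip": 0.05}, {"x": -0.0103, "y": 0.0004, "z": 0.025, "ax": 0, "ay": 0, "az": 0, "grip": 0.05}, {"x": 0, "y": 0, "z": 0.035, "ax": 0, "ay": 0, "az": 0, "grip": 0.05}, {"x": 0, "y": 0, "z": 0.035, "ax": 0, "ay": 0, "az": 0, "grip": 0.05}, {"x": 0, "y": 0, "z": 0.035, "ax": 0, "ay": 0, "az": 0, "grip": 0.05}, {"x": 0, "y": 0, "z": 0.025, "ax": 0, "ay": 0, "az": 0, "grip": 0.05}, {"x": 0, "y": 0, "z": 0.015, "ax": 0, "ay": 0, "az": 0, "grip": 0.05}, {"x": 0, "y": 0, "z": 0.005, "ax": 0, "ay": 0, "az": 0, "grip": 0.05}, {"x": 0, "y": 0, "z": 0, "ax": 0, "ay": 0, "az": 0, "grip": 0.05}, {"x": 0, "y": 0, "z": 0, "ax": 0, "ay": 0, "az": 0, "grip": 0.05}], "squeeze": 25}}

```text
time: 3.53
tool_pos: [0.5707, -0.1288, 0.067]
tool_rot: [-3.141, 0.001, -2.907]
ft_force: [0.4, -0.1, -0.2]
opening: 0.578
grip_force: 0.0
```

Emit:
{"fn": "servo_tool", "kwargs": {"increments": [{"x": 0, "y": 0, "z": 0, "ax": 0, "ay": 0, "az": 0, "grip": 0.0}, {"x": 0, "y": 0, "z": 0, "ax": 0, "ay": 0, "az": 0, "grip": 0.0}, {"x": 0, "y": 0, "z": 0, "ax": 0, "ay": 0, "az": 0, "grip": 0.0}, {"x": 0, "y": 0, "z": 0, "ax": 0, "ay": 0, "az": 0, "grip": 0.0}, {"x": 0, "y": 0, "z": 0, "ax": 0, "ay": 0, "az": 0, "grip": 0.0}, {"x": 0, "y": 0, "z": 0, "ax": 0, "ay": 0, "az": 0, "grip": 0.0}, {"x": 0, "y": 0, "z": 0, "ax": 0, "ay": 0, "az": 0, "grip": 0.0}, {"x": 0, "y": 0, "z": 0, "ax": 0, "ay": 0, "az": 0, "grip": 0.0}, {"x": 0, "y": 0, "z": 0, "ax": 0, "ay": 0, "az": 0, "grip": 0.0}, {"x": 0, "y": 0, "z": 0, "ax": 0, "ay": 0, "az": 0, "grip": 0.0}]}}

```text
time: 4.37
tool_pos: [0.5699, -0.1288, 0.0668]
tool_rot: [-3.141, 0.0, -2.907]
ft_force: [-0.7, -0.4, 2.7]
opening: 0.155
grip_force: 25.0
```

Emit:
{"fn": "servo_tool", "kwargs": {"increments": [{"x": -0.004, "y": 0, "z": 0, "ax": 0, "ay": 0, "az": 0, "grip": 0.0}, {"x": -0.004, "y": 0, "z": 0, "ax": 0, "ay": 0, "az": 0, "grip": 0.0}, {"x": -0.004, "y": 0, "z": 0, "ax": 0, "ay": 0, "az": 0, "grip": 0.0}, {"x": -0.004, "y": 0, "z": 0, "ax": 0, "ay": 0, "az": 0, "grip": 0.0}, {"x": -0.004, "y": 0, "z": 0, "ax": 0, "ay": 0, "az": 0, "grip": 0.0}, {"x": -0.004, "y": 0, "z": 0, "ax": 0, "ay": 0, "az": 0, "grip": 0.0}, {"x": -0.004, "y": 0, "z": 0, "ax": 0, "ay": 0, "az": 0, "grip": 0.0}, {"x": -0.004, "y": 0, "z": 0, "ax": 0, "ay": 0, "az": 0, "grip": 0.0}, {"x": 0, "y": 0, "z": 0, "ax": 0, "ay": 0, "az": 0, "grip": 0.0}, {"x": 0, "y": 0, "z": 0, "ax": 0, "ay": 0, "az": 0, "grip": 0.0}]}}

```text
time: 5.2
tool_pos: [0.6007, -0.1214, 0.0668]
tool_rot: [-3.141, -0.001, -2.907]
ft_force: [-3.2, -2.6, 4.9]
opening: 0.155
grip_force: 25.0
```

Emit:
{"fn": "servo_tool", "kwargs": {"increments": [{"x": 0, "y": 0, "z": 0, "ax": 0, "ay": 0, "az": 0, "grip": 0.05}, {"x": 0, "y": 0, "z": 0, "ax": 0, "ay": 0, "az": 0, "grip": 0.05}, {"x": 0, "y": 0, "z": 0, "ax": 0, "ay": 0, "az": 0, "grip": 0.05}, {"x": 0, "y": 0, "z": -0.03, "ax": 0, "ay": 0, "az": 0, "grip": 0.087}, {"x": 0, "y": 0, "z": -0.04, "ax": 0, "ay": 0, "az": 0, "grip": 0.087}, {"x": 0, "y": 0, "z": -0.04, "ax": 0, "ay": 0, "az": 0, "grip": 0.087}, {"x": 0, "y": 0, "z": -0.04, "ax": 0, "ay": 0, "az": 0, "grip": 0.087}, {"x": 0, "y": 0, "z": -0.025, "ax": 0, "ay": 0, "az": 0, "grip": 0.087}, {"x": 0, "y": 0, "z": 0, "ax": 0, "ay": 0, "az": 0, "grip": 0.087}, {"x": 0, "y": 0, "z": 0, "ax": 0, "ay": 0, "az": 0, "grip": 0.087}]}}

```text
time: 6.03
tool_pos: [0.6019, -0.1212, 0.2434]
tool_rot: [-3.139, 0.004, -2.907]
ft_force: [-0.6, 0.2, -0.5]
opening: 0.837
grip_force: 0.0
```

```bash
python3 - <<'E'
from h import *
import pickle
c=snap('wrist','w2.png'); pickle.dump(c,open('c2.pkl','wb'))
s=env.sense(); print(s['time'],s['joint_pos'],s['tool_pos'],s['tool_rot'])
f=np.load('fx.npz');O,yaw=f['O'],f['yaw'];X=np.array([np.cos(yaw),np.sin(yaw)]);Y=np.array([-X[1],X[0]])
u,v=np.round(proj(c,[*O,.05])).astype(int); print(u,v); x0,y0=u-80,v-60
print('crop',x0,y0)
cv2.imwrite('pics/w2c.png',cv2.resize(c['image'][max(y0,0):y0+180,x0:x0+160],None,fx=3.3,fy=3.3,interpolation=cv2.INTER_CUBIC))
E
```

```text
6.0833 [-3.80800023e-01  5.10871130e-01  1.46505230e+00  3.89614328e-04
  1.16567950e+00 -2.18613233e+00] [ 0.60064735 -0.12078836  0.24141476] [ 3.14129431e+00  1.98279560e-04 -2.90721027e+00]
278 83
crop 198 23
```

View pics/w2c.png

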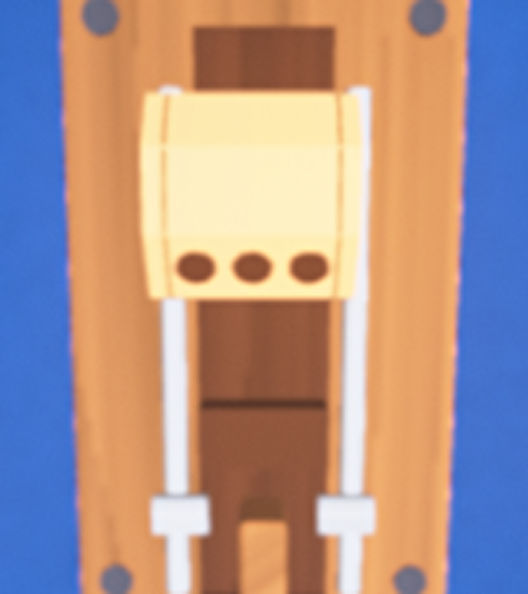

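The jaw is open by about 31 mm. The blank is still on the bed, and its outline centre (crop u≈251) is about 3.5 mm to the -y side of the fixture axis. I'm computing the tilted grasp.

```bash
cat > mv.py <<'E'
from h import *
f=np.load('fx.npz');O,yaw=f['O'],f['yaw'];X=np.array([np.cos(yaw),np.sin(yaw),0]);Y=np.array([-X[1],X[0],0]);Z=np.array([0,0,1.]);O=np.array([*O,0])
def R(t): # tool axes for tilt t (body leaning +x)
    tz=-(np.sin(t)*X+np.cos(t)*Z); return np.array([np.cross(Y,tz),Y,tz]).T
def fx(p): return np.array([(p-O)@X,(p-O)@Y,p[2]])
def go(t,p): # shift in axes of tilt t, to fixture point p, and remaining turn in current tool axes
    s=env.sense();T=Ro.from_euler('xyz',s['tool_rot']).as_matrix()
    g=O+X*p[0]+Y*p[1]+Z*p[2]
    print('now',np.round(fx(s['tool_pos']),4),'shift',np.round(R(t).T@(g-s['tool_pos']),4),'turn',np.round(Ro.from_matrix(T.T@R(t)).as_rotvec(),4))
E
python3 - <<'E'
from mv import *
t=np.pi/8
go(t,[.004*np.sin(t)+.1*np.sin(t),-.0035,.046+.104*np.cos(t)])
E
```

```text
now [0.1019 0.0005 0.2414] shift [ 0.0193 -0.004   0.1155] turn [1.000e-04 3.929e-01 1.000e-03]
```

Emit:
{"fn": "servo_tool", "kwargs": {"increments": [{"x": 0, "y": 0, "z": 0, "ax": 0, "ay": 0.0985, "az": 0, "grip": 0.087}, {"x": 0, "y": 0, "z": 0, "ax": 0, "ay": 0.098, "az": 0, "grip": 0.087}, {"x": 0, "y": 0, "z": 0, "ax": 0, "ay": 0.098, "az": 0, "grip": 0.087}, {"x": 0, "y": 0, "z": 0, "ax": 0, "ay": 0.098, "az": 0, "grip": 0.087}, {"x": 0.0193, "y": -0.004, "z": 0, "ax": 0, "ay": 0, "az": 0, "grip": 0.087}, {"x": 0, "y": 0, "z": 0.0385, "ax": 0, "ay": 0, "az": 0, "grip": 0.087}, {"x": 0, "y": 0, "z": 0.0385, "ax": 0, "ay": 0, "az": 0, "grip": 0.087}, {"x": 0, "y": 0, "z": 0.0385, "ax": 0, "ay": 0, "az": 0, "grip": 0.087}, {"x": 0, "y": 0, "z": 0, "ax": 0, "ay": 0, "az": 0, "grip": 0.087}, {"x": 0, "y": 0, "z": 0, "ax": 0, "ay": 0, "az": 0, "grip": 0.087}]}}

```text
time: 6.92
tool_pos: [0.539, -0.1387, 0.1394]
tool_rot: [3.136, -0.4, -2.906]
ft_force: [-0.0, 0.6, 0.5]
opening: 0.997
grip_force: 0.0
```

```bash
python3 - <<'E'
from mv import *
t=np.pi/8
go(t,[.004*np.sin(t),-.0035,.046+.004*np.cos(t)])
s=env.sense();print(s['time'],s['joint_pos'])
E
```

```text
now [ 0.0377 -0.0027  0.1394] shift [-0.0009 -0.0008  0.0967] turn [ 0.0046 -0.0071  0.0021]
6.9167 [-0.34404914  0.71874403  1.44488024 -0.21672149  1.32624415 -2.05968456]
```

Emit:
{"fn": "servo_tool", "kwargs": {"increments": [{"x": 0, "y": 0, "z": 0.02, "ax": 0, "ay": 0, "az": 0, "grip": 0.087}, {"x": 0, "y": 0, "z": 0.025, "ax": 0, "ay": 0, "az": 0, "grip": 0.087}, {"x": 0, "y": 0, "z": 0.02, "ax": 0, "ay": 0, "az": 0, "grip": 0.087}, {"x": 0, "y": 0, "z": 0.015, "ax": 0, "ay": 0, "az": 0, "grip": 0.087}, {"x": 0, "y": 0, "z": 0.01, "ax": 0, "ay": 0, "az": 0, "grip": 0.087}, {"x": 0, "y": 0, "z": 0.01, "ax": 0, "ay": 0, "az": 0, "grip": 0.087}, {"x": 0, "y": 0, "z": 0, "ax": 0, "ay": 0, "az": 0, "grip": 0.087}, {"x": 0, "y": 0, "z": 0, "ax": 0, "ay": 0, "az": 0, "grip": 0.087}, {"x": 0, "y": 0, "z": 0, "ax": 0, "ay": 0, "az": 0, "grip": 0.087}, {"x": 0, "y": 0, "z": 0, "ax": 0, "ay": 0, "az": 0, "grip": 0.087}]}}

```text
time: 7.75
tool_pos: [0.5054, -0.1486, 0.0507]
tool_rot: [-3.14, -0.39, -2.908]
ft_force: [-0.4, -0.4, -0.2]
opening: 0.998
grip_force: 0.0
```

```bash
python3 - <<'E'
from mv import *
t=np.pi/8
go(t,[.004*np.sin(t),-.0035,.046+.004*np.cos(t)])
E
```

```text
now [ 0.0028 -0.0046  0.0507] shift [0.0008 0.0011 0.0014] turn [-0.0018  0.0023  0.0004]
```

Within about 1 mm, so I'm closing.

Emit:
{"fn": "servo_tool", "kwargs": {"increments": [{"x": 0, "y": 0.0008, "z": 0.0005, "ax": 0, "ay": 0, "az": 0, "grip": 0.05}, {"x": 0, "y": 0, "z": 0, "ax": 0, "ay": 0, "az": 0, "grip": 0.05}, {"x": 0, "y": 0, "z": 0, "ax": 0, "ay": 0, "az": 0, "grip": 0.05}, {"x": 0, "y": 0, "z": 0, "ax": 0, "ay": 0, "az": 0, "grip": 0.05}, {"x": 0, "y": 0, "z": 0, "ax": 0, "ay": 0, "az": 0, "grip": 0.05}, {"x": 0, "y": 0, "z": 0, "ax": 0, "ay": 0, "az": 0, "grip": 0.05}, {"x": 0, "y": 0, "z": 0, "ax": 0, "ay": 0, "az": 0, "grip": 0.05}, {"x": 0, "y": 0, "z": 0, "ax": 0, "ay": 0, "az": 0, "grip": 0.05}, {"x": 0, "y": 0, "z": 0, "ax": 0, "ay": 0, "az": 0, "grip": 0.05}, {"x": 0, "y": 0, "z": 0, "ax": 0, "ay": 0, "az": 0, "grip": 0.05}], "squeeze": 25}}

```text
time: 8.58
tool_pos: [0.5039, -0.1476, 0.0494]
tool_rot: [-3.142, -0.392, -2.907]
ft_force: [0.9, -0.1, 1.3]
opening: 0.685
grip_force: 25.0
```

```bash
python3 - <<'E'
from mv import *
t=np.pi/8
s=env.sense();p=fx(s['tool_pos']);d=p-np.array([0,p[1],.046]);print('TCP rel blank',d,s['ft_force'],s['opening'])
# lift in world z by 60mm + 4mm x, in tool axes
print('lift',R(t).T@(.005*X+.06*Z))
c,sn=np.cos(-np.pi/4),np.sin(-np.pi/4)
# rotate about Y by -45: x'=c x+s z, z'=-s x+c z
d2=np.array([c*d[0]+sn*d[2],0,-sn*d[0]+c*d[2]]);print('rel after',d2)
go(-t,[d2[0]+.0015,0.0,.046+d2[2]+.0005])
E
```

```text
TCP rel blank [0.00156078 0.         0.0034073 ] [ 0.87375814 -0.05282809  1.30326799] 0.6845750997014887
lift [ 1.83416075e-02  1.00188917e-19 -5.73461890e-02]
rel after [-0.00130568  0.          0.00351297]
now [ 0.0016 -0.0033  0.0494] shift [ 0.001   0.0033 -0.0011] turn [-0.     -0.7852  0.0008]
```

Emit:
{"fn": "servo_tool", "kwargs": {"increments": [{"x": 0.0061, "y": 0, "z": -0.0191, "ax": 0, "ay": 0, "az": 0, "grip": 0.05}, {"x": 0.0061, "y": 0, "z": -0.0191, "ax": 0, "ay": 0, "az": 0, "grip": 0.05}, {"x": 0.0061, "y": 0, "z": -0.0191, "ax": 0, "ay": 0, "az": 0, "grip": 0.05}, {"x": 0, "y": 0, "z": 0, "ax": 0, "ay": -0.11, "az": 0, "grip": 0.05}, {"x": 0, "y": 0, "z": 0, "ax": 0, "ay": -0.11, "az": 0, "grip": 0.05}, {"x": 0, "y": 0, "z": 0, "ax": 0, "ay": -0.11, "az": 0, "grip": 0.05}, {"x": 0, "y": 0, "z": 0, "ax": 0, "ay": -0.11, "az": 0, "grip": 0.05}, {"x": 0, "y": 0, "z": 0, "ax": 0, "ay": -0.11, "az": 0, "grip": 0.05}, {"x": 0, "y": 0, "z": 0, "ax": 0, "ay": -0.11, "az": 0, "grip": 0.05}, {"x": 0, "y": 0, "z": 0, "ax": 0, "ay": -0.1252, "az": 0, "grip": 0.05}]}}

```text
refused, turn out of range in row 10
```

Emit:
{"fn": "servo_tool", "kwargs": {"increments": [{"x": 0.0061, "y": 0, "z": -0.0191, "ax": 0, "ay": 0, "az": 0, "grip": 0.05}, {"x": 0.0061, "y": 0, "z": -0.0191, "ax": 0, "ay": 0, "az": 0, "grip": 0.05}, {"x": 0.0061, "y": 0, "z": -0.0191, "ax": 0, "ay": 0, "az": 0, "grip": 0.05}, {"x": 0, "y": 0, "z": 0, "ax": 0, "ay": -0.112, "az": 0, "grip": 0.05}, {"x": 0, "y": 0, "z": 0, "ax": 0, "ay": -0.112, "az": 0, "grip": 0.05}, {"x": 0, "y": 0, "z": 0, "ax": 0, "ay": -0.112, "az": 0, "grip": 0.05}, {"x": 0, "y": 0, "z": 0, "ax": 0, "ay": -0.112, "az": 0, "grip": 0.05}, {"x": 0, "y": 0, "z": 0, "ax": 0, "ay": -0.112, "az": 0, "grip": 0.05}, {"x": 0, "y": 0, "z": 0, "ax": 0, "ay": -0.112, "az": 0, "grip": 0.05}, {"x": 0, "y": 0, "z": 0, "ax": 0, "ay": -0.113, "az": 0, "grip": 0.05}]}}

```text
time: 9.42
tool_pos: [0.5187, -0.1388, 0.1196]
tool_rot: [3.134, 0.322, -2.929]
ft_force: [-3.5, -3.2, -3.9]
opening: 0.687
grip_force: 25.0
```

Emit:
{"fn": "servo_tool", "kwargs": {"increments": [{"x": 0, "y": 0, "z": 0, "ax": 0, "ay": 0, "az": 0, "grip": 0.05}, {"x": 0, "y": 0, "z": 0, "ax": 0, "ay": 0, "az": 0, "grip": 0.05}, {"x": 0, "y": 0, "z": 0, "ax": 0, "ay": 0, "az": 0, "grip": 0.05}, {"x": 0, "y": 0, "z": 0, "ax": 0, "ay": 0, "az": 0, "grip": 0.05}, {"x": 0, "y": 0, "z": 0, "ax": 0, "ay": 0, "az": 0, "grip": 0.05}, {"x": 0, "y": 0, "z": 0, "ax": 0, "ay": 0, "az": 0, "grip": 0.05}, {"x": 0, "y": 0, "z": 0, "ax": 0, "ay": 0, "az": 0, "grip": 0.05}, {"x": 0, "y": 0, "z": 0, "ax": 0, "ay": 0, "az": 0, "grip": 0.05}, {"x": 0, "y": 0, "z": 0, "ax": 0, "ay": 0, "az": 0, "grip": 0.05}, {"x": 0, "y": 0, "z": 0, "ax": 0, "ay": 0, "az": 0, "grip": 0.05}]}}

```text
time: 10.25
tool_pos: [0.5222, -0.1391, 0.1211]
tool_rot: [3.14, 0.324, -2.918]
ft_force: [-0.5, 0.5, -1.2]
opening: 0.689
grip_force: 25.0
```

```bash
python3 - <<'E'
from mv import *
t=np.pi/8
go(-t,[-.0013+.0025,0.0,.046+.0035+.0005])
s=env.sense();print(s['time'],s['opening'],s['ft_force'],s['joint_pos'])
E
```

```text
now [0.0213 0.0008 0.1211] shift [ 0.0457 -0.0008  0.058 ] turn [-0.0019 -0.0691 -0.0089]
10.25 0.6894495078170289 [-0.50276635  0.51278246 -1.20630293] [-0.59573775  0.5499647   1.95514816  0.53951587  0.47166756 -2.85408939]
```

Joint 6 has reached its limit. I'll turn back, set the blank down as it was, and regrasp with the tool yawed half a turn.

Emit:
{"fn": "servo_tool", "kwargs": {"increments": [{"x": 0, "y": 0, "z": 0, "ax": 0, "ay": 0.08, "az": 0, "grip": 0.05}, {"x": 0, "y": 0, "z": 0, "ax": 0, "ay": 0.08, "az": 0, "grip": 0.05}, {"x": 0, "y": 0, "z": 0, "ax": 0, "ay": 0.08, "az": 0, "grip": 0.05}, {"x": 0, "y": 0, "z": 0, "ax": 0, "ay": 0.08, "az": 0, "grip": 0.05}, {"x": 0, "y": 0, "z": 0, "ax": 0, "ay": 0.08, "az": 0, "grip": 0.05}, {"x": 0, "y": 0, "z": 0, "ax": 0, "ay": 0.08, "az": 0, "grip": 0.05}, {"x": 0, "y": 0, "z": 0, "ax": 0, "ay": 0.08, "az": 0, "grip": 0.05}, {"x": 0, "y": 0, "z": 0, "ax": 0, "ay": 0.08, "az": 0, "grip": 0.05}, {"x": 0, "y": 0, "z": 0, "ax": 0, "ay": 0, "az": 0, "grip": 0.05}, {"x": 0, "y": 0, "z": 0, "ax": 0, "ay": 0, "az": 0, "grip": 0.05}]}}

```text
time: 11.08
tool_pos: [0.5228, -0.1382, 0.1203]
tool_rot: [3.138, -0.302, -2.914]
ft_force: [-0.4, -0.7, -2.0]
opening: 0.687
grip_force: 25.0
```

```bash
python3 - <<'E'
from mv import *
t=np.pi/8
go(t,[.0016+.003,0.0,.0494+.0006])
s=env.sense();print(s['time'],s['opening'],s['ft_force'],s['joint_pos'])
E
```

```text
now [0.0221 0.0016 0.1203] shift [-0.0107 -0.0016  0.0717] turn [ 0.0059  0.0908 -0.0055]
11.0833 0.6869381796625024 [-0.38511451 -0.65187826 -1.97964952] [-0.37620635  0.68895202  1.55850243 -0.18213342  1.15345379 -2.07809198]
```

Emit:
{"fn": "servo_tool", "kwargs": {"increments": [{"x": 0, "y": 0, "z": 0, "ax": 0.006, "ay": 0.0908, "az": -0.0055, "grip": 0.05}, {"x": -0.0107, "y": -0.0016, "z": 0, "ax": 0, "ay": 0, "az": 0, "grip": 0.05}, {"x": 0, "y": 0, "z": 0.02, "ax": 0, "ay": 0, "az": 0, "grip": 0.05}, {"x": 0, "y": 0, "z": 0.02, "ax": 0, "ay": 0, "az": 0, "grip": 0.05}, {"x": 0, "y": 0, "z": 0.015, "ax": 0, "ay": 0, "az": 0, "grip": 0.05}, {"x": 0, "y": 0, "z": 0.01, "ax": 0, "ay": 0, "az": 0, "grip": 0.05}, {"x": 0, "y": 0, "z": 0.006, "ax": 0, "ay": 0, "az": 0, "grip": 0.05}, {"x": 0, "y": 0, "z": 0, "ax": 0, "ay": 0, "az": 0, "grip": 0.05}, {"x": 0, "y": 0, "z": 0, "ax": 0, "ay": 0, "az": 0, "grip": 0.05}, {"x": 0, "y": 0, "z": 0, "ax": 0, "ay": 0, "az": 0, "grip": 0.05}]}}

```text
time: 11.92
tool_pos: [0.5067, -0.1445, 0.052]
tool_rot: [-3.14, -0.392, -2.91]
ft_force: [-0.1, 0.1, -0.2]
opening: 0.685
grip_force: 25.0
```

```bash
python3 - <<'E'
from mv import *
t=np.pi/8
go(t,[.0016+.003,0.0,.0494])
s=env.sense();print(s['time'],s['opening'],s['ft_force'],s['joint_pos'])
E
```

```text
now [ 0.005  -0.0009  0.052 ] shift [-0.0006  0.0009  0.0026] turn [-0.0011  0.0008 -0.0017]
11.9167 0.6847289103988655 [-0.11728528  0.08437822 -0.15445874] [-0.3702596   0.81181844  1.56750788 -0.24647976  1.10206386 -2.02342821]
```

Emit:
{"fn": "servo_tool", "kwargs": {"increments": [{"x": 0, "y": 0.0009, "z": 0.0025, "ax": 0, "ay": 0, "az": 0, "grip": 0.05}, {"x": 0, "y": 0, "z": 0, "ax": 0, "ay": 0, "az": 0, "grip": 0.05}, {"x": 0, "y": 0, "z": 0, "ax": 0, "ay": 0, "az": 0, "grip": 0.05}, {"x": 0, "y": 0, "z": 0, "ax": 0, "ay": 0, "az": 0, "grip": 0.087}, {"x": 0, "y": 0, "z": 0, "ax": 0, "ay": 0, "az": 0, "grip": 0.087}, {"x": 0, "y": 0, "z": 0, "ax": 0, "ay": 0, "az": 0, "grip": 0.087}, {"x": 0, "y": 0, "z": 0, "ax": 0, "ay": 0, "az": 0, "grip": 0.087}, {"x": 0, "y": 0, "z": 0, "ax": 0, "ay": 0, "az": 0, "grip": 0.087}, {"x": 0, "y": 0, "z": -0.02, "ax": 0, "ay": 0, "az": 0, "grip": 0.087}, {"x": 0, "y": 0, "z": -0.04, "ax": 0, "ay": 0, "az": 0, "grip": 0.087}]}}

```text
time: 12.75
tool_pos: [0.5226, -0.1371, 0.1015]
tool_rot: [3.135, -0.404, -2.908]
ft_force: [0.3, -0.5, -0.7]
opening: 0.987
grip_force: 0.0
```

Emit:
{"fn": "servo_tool", "kwargs": {"increments": [{"x": 0, "y": 0, "z": -0.04, "ax": 0, "ay": 0, "az": 0, "grip": 0.087}, {"x": 0, "y": 0, "z": -0.03, "ax": 0, "ay": -0.098, "az": 0, "grip": 0.087}, {"x": 0, "y": 0, "z": 0, "ax": 0, "ay": -0.098, "az": 0, "grip": 0.087}, {"x": 0, "y": 0, "z": 0, "ax": 0, "ay": -0.098, "az": 0, "grip": 0.087}, {"x": 0, "y": 0, "z": 0, "ax": 0, "ay": -0.098, "az": 0, "grip": 0.087}, {"x": 0, "y": 0, "z": 0, "ax": 0, "ay": 0, "az": 0.12, "grip": 0.087}, {"x": 0, "y": 0, "z": 0, "ax": 0, "ay": 0, "az": 0.12, "grip": 0.087}, {"x": 0, "y": 0, "z": 0, "ax": 0, "ay": 0, "az": 0.12, "grip": 0.087}, {"x": 0, "y": 0, "z": 0, "ax": 0, "ay": 0, "az": 0.12, "grip": 0.087}, {"x": 0, "y": 0, "z": 0, "ax": 0, "ay": 0, "az": 0.12, "grip": 0.087}]}}

```text
time: 13.58
tool_pos: [0.5528, -0.132, 0.1692]
tool_rot: [-3.14, -0.002, 2.768]
ft_force: [-0.1, -0.2, 0.5]
opening: 0.999
grip_force: 0.0
```

```bash
python3 - <<'E'
from mv import *
s=env.sense();print(s['time'],fx(s['tool_pos']),s['tool_rot'],s['opening'],s['ft_force'],s['joint_pos'])
E
```

```text
13.5833 [0.05276923 0.00062864 0.16915814] [-3.13986841e+00 -1.84115043e-03  2.76782319e+00] 0.9990737092347575 [-0.1458004  -0.17886126  0.50075713] [-0.42997987  0.54714326  1.64478706 -0.00224133  0.95140489 -1.62570555]
```

Emit:
{"fn": "servo_tool", "kwargs": {"increments": [{"x": 0, "y": 0, "z": -0.03, "ax": 0, "ay": 0, "az": 0.121, "grip": 0.087}, {"x": 0, "y": 0, "z": -0.03, "ax": 0, "ay": 0, "az": 0.121, "grip": 0.087}, {"x": 0, "y": 0, "z": 0, "ax": 0, "ay": 0, "az": 0.121, "grip": 0.087}, {"x": 0, "y": 0, "z": 0, "ax": 0, "ay": 0, "az": 0.121, "grip": 0.087}, {"x": 0, "y": 0, "z": 0, "ax": 0, "ay": 0, "az": 0.121, "grip": 0.087}, {"x": 0, "y": 0, "z": 0, "ax": 0, "ay": 0, "az": 0.121, "grip": 0.087}, {"x": 0, "y": 0, "z": 0, "ax": 0, "ay": 0, "az": 0.121, "grip": 0.087}, {"x": 0, "y": 0, "z": 0, "ax": 0, "ay": 0, "az": 0.121, "grip": 0.087}, {"x": 0, "y": 0, "z": 0, "ax": 0, "ay": 0, "az": 0.121, "grip": 0.087}, {"x": 0, "y": 0, "z": 0, "ax": 0, "ay": 0, "az": 0.121, "grip": 0.087}]}}

```text
time: 14.42
tool_pos: [0.553, -0.1318, 0.229]
tool_rot: [-3.139, 0.001, 1.558]
ft_force: [-0.2, 0.3, -0.8]
opening: 0.999
grip_force: 0.0
```

Emit:
{"fn": "servo_tool", "kwargs": {"increments": [{"x": 0, "y": 0, "z": 0, "ax": 0, "ay": 0, "az": 0.121, "grip": 0.087}, {"x": 0, "y": 0, "z": 0, "ax": 0, "ay": 0, "az": 0.121, "grip": 0.087}, {"x": 0, "y": 0, "z": 0, "ax": 0, "ay": 0, "az": 0.121, "grip": 0.087}, {"x": 0, "y": 0, "z": 0, "ax": 0, "ay": 0, "az": 0.121, "grip": 0.087}, {"x": 0, "y": 0, "z": 0, "ax": 0, "ay": 0, "az": 0.121, "grip": 0.087}, {"x": 0, "y": 0, "z": 0, "ax": 0, "ay": 0, "az": 0.121, "grip": 0.087}, {"x": 0, "y": 0, "z": 0, "ax": 0, "ay": 0, "az": 0.121, "grip": 0.087}, {"x": 0, "y": 0, "z": 0, "ax": 0, "ay": 0, "az": 0.121, "grip": 0.087}, {"x": 0, "y": 0, "z": 0, "ax": 0, "ay": 0, "az": 0.121, "grip": 0.087}, {"x": 0, "y": 0, "z": 0, "ax": 0, "ay": 0, "az": 0.121, "grip": 0.087}]}}

```text
time: 15.25
tool_pos: [0.5529, -0.1318, 0.229]
tool_rot: [-3.141, 0.003, 0.348]
ft_force: [0.5, 0.6, -0.5]
opening: 0.995
grip_force: 0.0
```

```bash
cat >> mv.py <<'E'
def R(t): # flipped: tool x = +fixture x, tool y = -fixture y
    tz=-(np.sin(t)*X+np.cos(t)*Z); return np.array([np.cross(-Y,tz),-Y,tz]).T
E
python3 - <<'E'
from mv import *
t=np.pi/8
c=snap('top','top2.png')
x,y=270,180; cv2.imwrite('pics/top2c.png',cv2.resize(c['image'][y:y+100,x:x+100],None,fx=5,fy=5,interpolation=cv2.INTER_CUBIC))
go(t,[.003+.104*np.sin(t),0.0,.046+.104*np.cos(t)])
s=env.sense();print(s['time'],s['tool_rot'],s['joint_pos'])
E
```

```text
now [0.053  0.0007 0.229 ] shift [0.0239 0.0007 0.0842] turn [ 0.0219 -0.3898  0.1092]
15.3 [3.14157059e+00 2.54218480e-03 3.44074784e-01] [-0.42963087  0.46745247  1.58862399 -0.00202425  1.08732012  0.79803325]
```

View pics/top2c.png

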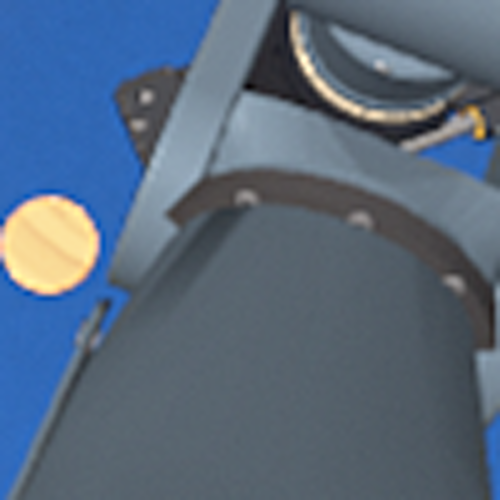

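The arm hides the fixture in the top view. The release pose was well known (centre at x≈+3 mm, y≈0), so I'm regrasping.

Emit:
{"fn": "servo_tool", "kwargs": {"increments": [{"x": 0, "y": 0, "z": 0, "ax": 0, "ay": 0, "az": 0.111, "grip": 0.087}, {"x": 0, "y": 0, "z": 0, "ax": 0, "ay": -0.0982, "az": 0, "grip": 0.087}, {"x": 0, "y": 0, "z": 0, "ax": 0, "ay": -0.0982, "az": 0, "grip": 0.087}, {"x": 0, "y": 0, "z": 0, "ax": 0, "ay": -0.0982, "az": 0, "grip": 0.087}, {"x": 0, "y": 0, "z": 0, "ax": 0, "ay": -0.0982, "az": 0, "grip": 0.087}, {"x": 0.0239, "y": 0.0007, "z": 0.02, "ax": 0, "ay": 0, "az": 0, "grip": 0.087}, {"x": 0, "y": 0, "z": 0.032, "ax": 0, "ay": 0, "az": 0, "grip": 0.087}, {"x": 0, "y": 0, "z": 0.032, "ax": 0, "ay": 0, "az": 0, "grip": 0.087}, {"x": 0, "y": 0, "z": 0, "ax": 0, "ay": 0, "az": 0, "grip": 0.087}, {"x": 0, "y": 0, "z": 0, "ax": 0, "ay": 0, "az": 0, "grip": 0.087}]}}

```text
time: 16.13
tool_pos: [0.5422, -0.1347, 0.1413]
tool_rot: [-3.139, 0.399, 0.245]
ft_force: [0.5, 0.2, -0.1]
opening: 0.999
grip_force: 0.0
```

```bash
python3 - <<'E'
from mv import *
t=np.pi/8
go(t,[.0035+.004*np.sin(t),0.0,.046+.004*np.cos(t)])
s=env.sense();print(s['time'],s['tool_rot'],s['joint_pos'])
c=snap('scene','s2.png')
hsv=cv2.cvtColor(c['image'],cv2.COLOR_BGR2HSV)
u,v=np.round(proj(c,O+.02*X+.066*Z)).astype(int); print(u,v); 
g=c['image'][v-15:v+15,u-25:u+25]; cv2.imwrite('pics/s2c.png',cv2.resize(c['image'][v-45:v+45,u-60:u+60],None,fx=5,fy=5,interpolation=cv2.INTER_CUBIC))
E
```

```text
now [0.0417 0.0004 0.1413] shift [0.0012 0.0004 0.0987] turn [0.0015 0.0062 0.0107]
16.1333 [-3.13867906  0.39891864  0.24497557] [-0.33459276  0.71788469  1.43935953 -0.21823139  1.33055885  1.08110002]
238 222
```

View pics/s2c.png

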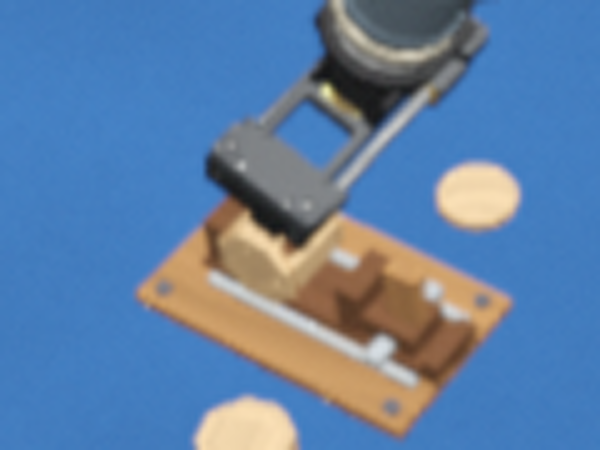

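The blank sits on the bed near the fixed jaw, with the gripper above it. Descending and closing.

Emit:
{"fn": "servo_tool", "kwargs": {"increments": [{"x": 0.0012, "y": 0.0004, "z": 0.02, "ax": 0, "ay": 0, "az": 0.006, "grip": 0.087}, {"x": 0, "y": 0, "z": 0.025, "ax": 0, "ay": 0, "az": 0, "grip": 0.087}, {"x": 0, "y": 0, "z": 0.02, "ax": 0, "ay": 0, "az": 0, "grip": 0.087}, {"x": 0, "y": 0, "z": 0.015, "ax": 0, "ay": 0, "az": 0, "grip": 0.087}, {"x": 0, "y": 0, "z": 0.01, "ax": 0, "ay": 0, "az": 0, "grip": 0.087}, {"x": 0, "y": 0, "z": 0.009, "ax": 0, "ay": 0, "az": 0, "grip": 0.087}, {"x": 0, "y": 0, "z": 0, "ax": 0, "ay": 0, "az": 0, "grip": 0.087}, {"x": 0, "y": 0, "z": 0, "ax": 0, "ay": 0, "az": 0, "grip": 0.087}, {"x": 0, "y": 0, "z": 0, "ax": 0, "ay": 0, "az": 0, "grip": 0.087}, {"x": 0, "y": 0, "z": 0, "ax": 0, "ay": 0, "az": 0, "grip": 0.05}]}}

```text
time: 17.02
tool_pos: [0.5089, -0.1447, 0.0514]
tool_rot: [3.137, 0.393, 0.236]
ft_force: [0.4, -0.1, -0.5]
opening: 0.975
grip_force: 0.0
```

Emit:
{"fn": "servo_tool", "kwargs": {"increments": [{"x": 0, "y": 0, "z": 0, "ax": 0, "ay": 0, "az": 0, "grip": 0.05}, {"x": 0, "y": 0, "z": 0, "ax": 0, "ay": 0, "az": 0, "grip": 0.05}, {"x": 0, "y": 0, "z": 0, "ax": 0, "ay": 0, "az": 0, "grip": 0.05}, {"x": 0, "y": 0, "z": 0, "ax": 0, "ay": 0, "az": 0, "grip": 0.05}, {"x": 0, "y": 0, "z": 0, "ax": 0, "ay": 0, "az": 0, "grip": 0.05}, {"x": 0, "y": 0, "z": 0, "ax": 0, "ay": 0, "az": 0, "grip": 0.05}, {"x": 0, "y": 0, "z": 0, "ax": 0, "ay": 0, "az": 0, "grip": 0.05}, {"x": 0, "y": 0, "z": 0, "ax": 0, "ay": 0, "az": 0, "grip": 0.05}, {"x": 0, "y": 0, "z": 0, "ax": 0, "ay": 0, "az": 0, "grip": 0.05}, {"x": 0, "y": 0, "z": 0, "ax": 0, "ay": 0, "az": 0, "grip": 0.05}]}}

```text
time: 17.85
tool_pos: [0.5077, -0.1443, 0.0506]
tool_rot: [3.139, 0.395, 0.236]
ft_force: [-0.4, 1.6, 2.7]
opening: 0.685
grip_force: 25.0
```

```bash
python3 - <<'E'
from mv import *
t=np.pi/8
s=env.sense();p=fx(s['tool_pos']);print(s['time'],p,s['opening'],s['ft_force'])
d=p-np.array([.0034,p[1],.046])
c,sn=np.cos(-np.pi/4),np.sin(-np.pi/4)
print('rel',d,'after',c*d[0]+sn*d[2],-sn*d[0]+c*d[2])
print('lift',R(t).T@(.015*X+.06*Z))
E
```

```text
17.85 [ 0.00598435 -0.00089044  0.0506133 ] 0.6851343129608363 [-0.36529249  1.61060165  2.71463926]
rel [0.00258435 0.         0.0046133 ] after -0.0014346832047771175 0.005089507040764228
lift [-9.10281256e-03  1.33114118e-19 -6.11730232e-02]
```

Emit:
{"fn": "servo_tool", "kwargs": {"increments": [{"x": -0.003, "y": 0, "z": -0.0204, "ax": 0, "ay": 0, "az": 0, "grip": 0.05}, {"x": -0.003, "y": 0, "z": -0.0204, "ax": 0, "ay": 0, "az": 0, "grip": 0.05}, {"x": -0.003, "y": 0, "z": -0.0204, "ax": 0, "ay": 0, "az": 0, "grip": 0.05}, {"x": 0, "y": 0, "z": 0, "ax": 0, "ay": 0.07, "az": 0, "grip": 0.05}, {"x": 0, "y": 0, "z": 0, "ax": 0, "ay": 0.08, "az": 0, "grip": 0.05}, {"x": 0, "y": 0, "z": 0, "ax": 0, "ay": 0.08, "az": 0, "grip": 0.05}, {"x": 0, "y": 0, "z": 0, "ax": 0, "ay": 0.08, "az": 0, "grip": 0.05}, {"x": 0, "y": 0, "z": 0, "ax": 0, "ay": 0.08, "az": 0, "grip": 0.05}, {"x": 0, "y": 0, "z": 0, "ax": 0, "ay": 0.08, "az": 0, "grip": 0.05}, {"x": 0, "y": 0, "z": 0, "ax": 0, "ay": 0.08, "az": 0, "grip": 0.05}]}}

```text
time: 18.68
tool_pos: [0.5224, -0.1411, 0.1107]
tool_rot: [3.137, -0.159, 0.238]
ft_force: [-0.2, -0.1, -1.6]
opening: 0.688
grip_force: 25.0
```

Emit:
{"fn": "servo_tool", "kwargs": {"increments": [{"x": 0, "y": 0, "z": 0, "ax": 0, "ay": 0.08, "az": 0, "grip": 0.05}, {"x": 0, "y": 0, "z": 0, "ax": 0, "ay": 0.08, "az": 0, "grip": 0.05}, {"x": 0, "y": 0, "z": 0, "ax": 0, "ay": 0.075, "az": 0, "grip": 0.05}, {"x": 0, "y": 0, "z": 0, "ax": 0, "ay": 0, "az": 0, "grip": 0.05}, {"x": 0, "y": 0, "z": 0, "ax": 0, "ay": 0, "az": 0, "grip": 0.05}, {"x": 0, "y": 0, "z": 0, "ax": 0, "ay": 0, "az": 0, "grip": 0.05}, {"x": 0, "y": 0, "z": 0, "ax": 0, "ay": 0, "az": 0, "grip": 0.05}, {"x": 0, "y": 0, "z": 0, "ax": 0, "ay": 0, "az": 0, "grip": 0.05}, {"x": 0, "y": 0, "z": 0, "ax": 0, "ay": 0, "az": 0, "grip": 0.05}, {"x": 0, "y": 0, "z": 0, "ax": 0, "ay": 0, "az": 0, "grip": 0.05}]}}

```text
time: 19.52
tool_pos: [0.5233, -0.1391, 0.1104]
tool_rot: [-3.14, -0.357, 0.241]
ft_force: [-1.0, -0.4, -0.9]
opening: 0.686
grip_force: 25.0
```

```bash
python3 - <<'E'
from mv import *
t=np.pi/8
go(-t,[.003-.0014,0.0,.046+.0051+.001])
s=env.sense();print(s['time'],s['opening'],s['ft_force'],s['joint_pos'])
E
```

```text
now [0.0224 0.0006 0.1104] shift [-0.0415  0.0006  0.0459] turn [-0.0042  0.0359  0.0067]
19.5167 0.6857158780097614 [-1.01288698 -0.40958816 -0.9299461 ] [-0.61163025  0.57471049  1.97686578  0.67275761  0.43739347  0.12542493]
```

Emit:
{"fn": "servo_tool", "kwargs": {"increments": [{"x": 0, "y": 0, "z": 0, "ax": -0.004, "ay": 0.036, "az": 0.0067, "grip": 0.05}, {"x": 0, "y": 0, "z": 0, "ax": 0, "ay": 0, "az": 0, "grip": 0.05}, {"x": -0.008, "y": 0.0006, "z": 0.009, "ax": 0, "ay": 0, "az": 0, "grip": 0.05}, {"x": -0.008, "y": 0, "z": 0.009, "ax": 0, "ay": 0, "az": 0, "grip": 0.05}, {"x": -0.008, "y": 0, "z": 0.009, "ax": 0, "ay": 0, "az": 0, "grip": 0.05}, {"x": -0.0055, "y": 0, "z": 0.006, "ax": 0, "ay": 0, "az": 0, "grip": 0.05}, {"x": -0.004, "y": 0, "z": 0.0045, "ax": 0, "ay": 0, "az": 0, "grip": 0.05}, {"x": 0, "y": 0, "z": 0, "ax": 0, "ay": 0, "az": 0, "grip": 0.05}, {"x": 0, "y": 0, "z": 0, "ax": 0, "ay": 0, "az": 0, "grip": 0.05}, {"x": 0, "y": 0, "z": 0, "ax": 0, "ay": 0, "az": 0, "grip": 0.05}]}}

```text
time: 20.35
tool_pos: [0.5073, -0.1437, 0.0631]
tool_rot: [-3.141, -0.393, 0.233]
ft_force: [0.0, -0.4, -1.5]
opening: 0.686
grip_force: 25.0
```

```bash
python3 - <<'E'
from mv import *
t=np.pi/8
go(-t,[.003-.0014,0.0,.046+.0051+.0005])
s=env.sense();print(s['time'],s['opening'],s['ft_force'],s['joint_pos'])
E
```

```text
now [ 0.0058 -0.0002  0.0631] shift [-0.0082 -0.0002  0.009 ] turn [-0.0001 -0.0003 -0.0007]
20.35 0.6859150298374539 [ 0.00893152 -0.36083909 -1.51551795] [-0.657584    0.67737872  2.05324898  1.10866936  0.33929985 -0.36531806]
```

Emit:
{"fn": "servo_tool", "kwargs": {"increments": [{"x": -0.002, "y": 0, "z": 0.0025, "ax": 0, "ay": 0, "az": 0, "grip": 0.05}, {"x": -0.002, "y": 0, "z": 0.0025, "ax": 0, "ay": 0, "az": 0, "grip": 0.05}, {"x": -0.002, "y": 0, "z": 0.002, "ax": 0, "ay": 0, "az": 0, "grip": 0.05}, {"x": -0.0012, "y": 0, "z": 0.001, "ax": 0, "ay": 0, "az": 0, "grip": 0.05}, {"x": -0.0008, "y": 0, "z": 0.001, "ax": 0, "ay": 0, "az": 0, "grip": 0.05}, {"x": 0, "y": 0, "z": 0, "ax": 0, "ay": 0, "az": 0, "grip": 0.05}, {"x": 0, "y": 0, "z": 0, "ax": 0, "ay": 0, "az": 0, "grip": 0.05}, {"x": 0, "y": 0, "z": 0, "ax": 0, "ay": 0, "az": 0, "grip": 0.05}, {"x": 0, "y": 0, "z": 0, "ax": 0, "ay": 0, "az": 0, "grip": 0.05}, {"x": 0, "y": 0, "z": 0, "ax": 0, "ay": 0, "az": 0, "grip": 0.05}]}}

```text
time: 21.18
tool_pos: [0.5031, -0.1445, 0.0515]
tool_rot: [-3.141, -0.393, 0.232]
ft_force: [0.1, -0.1, -2.0]
opening: 0.685
grip_force: 25.0
```

```bash
python3 - <<'E'
from mv import *
t=np.pi/8
go(-t,[.003-.0014,0.0,.046+.0051])
s=env.sense();print(s['time'],s['opening'],s['ft_force'],s['joint_pos'])
print('up',R(-t).T@Z)
E
```

```text
now [ 0.0015 -0.0001  0.0515] shift [-0.0001 -0.0001  0.0004] turn [-0.0002 -0.0002 -0.0009]
21.1833 0.6845572129609123 [ 0.08019479 -0.13488396 -1.98336691] [-0.66523013  0.70370177  2.06517184  1.20575431  0.32659775 -0.47536524]
up [ 0.38268342  0.         -0.92387953]
```

Emit:
{"fn": "servo_tool", "kwargs": {"increments": [{"x": -0.0004, "y": 0, "z": 0.0009, "ax": 0, "ay": 0, "az": 0, "grip": 0.05}, {"x": 0, "y": 0, "z": 0, "ax": 0, "ay": 0, "az": 0, "grip": 0.05}, {"x": 0, "y": 0, "z": 0, "ax": 0, "ay": 0, "az": 0, "grip": 0.05}, {"x": 0, "y": 0, "z": 0, "ax": 0, "ay": 0, "az": 0, "grip": 0.087}, {"x": 0, "y": 0, "z": 0, "ax": 0, "ay": 0, "az": 0, "grip": 0.087}, {"x": 0, "y": 0, "z": 0, "ax": 0, "ay": 0, "az": 0, "grip": 0.087}, {"x": 0, "y": 0, "z": 0, "ax": 0, "ay": 0, "az": 0, "grip": 0.087}, {"x": 0, "y": 0, "z": 0, "ax": 0, "ay": 0, "az": 0, "grip": 0.087}, {"x": 0, "y": 0, "z": 0, "ax": 0, "ay": 0, "az": 0, "grip": 0.087}, {"x": 0, "y": 0, "z": 0, "ax": 0, "ay": 0, "az": 0, "grip": 0.087}]}}

```text
time: 22.02
tool_pos: [0.503, -0.1445, 0.0503]
tool_rot: [-3.141, -0.393, 0.232]
ft_force: [0.3, -0.3, -0.4]
opening: 0.991
grip_force: 0.0
```

Emit:
{"fn": "servo_tool", "kwargs": {"increments": [{"x": 0, "y": 0, "z": -0.015, "ax": 0, "ay": 0, "az": 0, "grip": 0.087}, {"x": 0.0, "y": 0, "z": -0.03, "ax": 0, "ay": 0, "az": 0, "grip": 0.087}, {"x": 0.015, "y": 0, "z": -0.035, "ax": 0, "ay": 0, "az": 0, "grip": 0.087}, {"x": 0.015, "y": 0, "z": -0.035, "ax": 0, "ay": 0, "az": 0, "grip": 0.087}, {"x": 0.015, "y": 0, "z": -0.035, "ax": 0, "ay": 0, "az": 0, "grip": 0.087}, {"x": 0.02, "y": 0, "z": 0, "ax": 0, "ay": -0.075, "az": 0, "grip": 0.087}, {"x": 0.02, "y": 0, "z": 0, "ax": 0, "ay": -0.08, "az": 0, "grip": 0.087}, {"x": 0.02, "y": 0, "z": 0, "ax": 0, "ay": -0.08, "az": 0, "grip": 0.087}, {"x": 0.02, "y": 0, "z": 0, "ax": 0, "ay": -0.08, "az": 0, "grip": 0.087}, {"x": 0.02, "y": 0, "z": 0, "ax": 0, "ay": -0.077, "az": 0, "grip": 0.087}]}}

```text
time: 22.85
tool_pos: [0.5777, -0.1262, 0.2243]
tool_rot: [-3.139, -0.023, 0.235]
ft_force: [0.4, -1.0, -1.0]
opening: 0.999
grip_force: 0.0
```

```bash
python3 - <<'E'
from mv import *
go(0,[.101,0,.14])
s=env.sense();print(s['time'],s['opening'],s['ft_force'],s['joint_pos'])
c=snap('scene','s3.png'); u,v=np.round(proj(c,O+.02*X+.066*Z)).astype(int)
A=cv2.resize(c['image'][v-30:v+40,u-40:u+50],None,fx=6,fy=6,interpolation=cv2.INTER_CUBIC)
cv2.imwrite('pics/s3c.png',A)
E
```

```text
now [0.0783 0.0005 0.2243] shift [0.0227 0.0005 0.0843] turn [-0.0025 -0.023   0.0019]
22.85 0.9992673849080909 [ 0.43787992 -0.9942504  -1.02698752] [-0.41176638  0.49492953  1.55216499  0.01796935  1.07769659  0.91530307]
```

View pics/s3c.png

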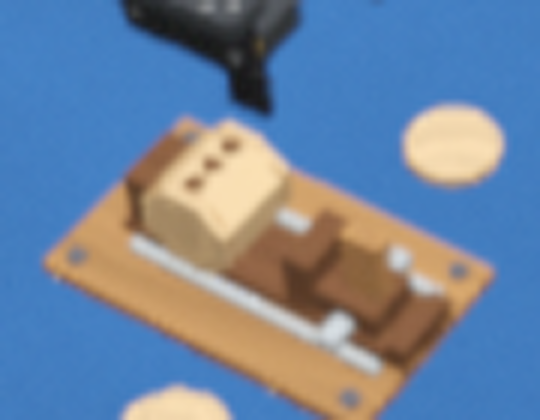

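The inlays are now on the top facet (crop (194,183), (211,163), (231,145)), and the blank stands on the bed by the fixed jaw. Next I grip the fin and push the jaw shut.

Emit:
{"fn": "servo_tool", "kwargs": {"increments": [{"x": 0.0227, "y": 0.0005, "z": 0.0, "ax": 0, "ay": 0, "az": 0, "grip": 0.05}, {"x": 0, "y": 0, "z": 0.0, "ax": 0, "ay": 0, "az": 0, "grip": 0.05}, {"x": 0, "y": 0, "z": 0.03, "ax": 0, "ay": 0, "az": 0, "grip": 0.05}, {"x": 0, "y": 0, "z": 0.03, "ax": 0, "ay": 0, "az": 0, "grip": 0.05}, {"x": 0, "y": 0, "z": 0.02, "ax": 0, "ay": 0, "az": 0, "grip": 0.05}, {"x": 0, "y": 0, "z": 0, "ax": 0, "ay": 0, "az": 0, "grip": 0.05}, {"x": 0, "y": 0, "z": 0, "ax": 0, "ay": 0, "az": 0, "grip": 0.05}, {"x": 0, "y": 0, "z": 0, "ax": 0, "ay": 0, "az": 0, "grip": 0.05}, {"x": 0, "y": 0, "z": 0, "ax": 0, "ay": 0, "az": 0, "grip": 0.05}, {"x": 0, "y": 0, "z": 0, "ax": 0, "ay": 0, "az": 0, "grip": 0.05}]}}

```text
time: 23.73
tool_pos: [0.6018, -0.1212, 0.1452]
tool_rot: [-3.139, -0.028, 0.236]
ft_force: [-0.4, 0.5, -0.4]
opening: 0.581
grip_force: 0.0
```

```bash
python3 - <<'E'
from mv import *
go(0,[.101,0,.066])
E
```

```text
now [ 0.1029 -0.0002  0.1452] shift [-0.0019 -0.0002  0.0792] turn [-0.003  -0.0283  0.0024]
```

Emit:
{"fn": "servo_tool", "kwargs": {"increments": [{"x": -0.0015, "y": 0, "z": 0, "ax": -0.003, "ay": -0.0283, "az": 0.0024, "grip": 0.05}, {"x": 0, "y": 0, "z": 0.03, "ax": 0, "ay": 0, "az": 0, "grip": 0.05}, {"x": 0, "y": 0, "z": 0.025, "ax": 0, "ay": 0, "az": 0, "grip": 0.05}, {"x": 0, "y": 0, "z": 0.014, "ax": 0, "ay": 0, "az": 0, "grip": 0.05}, {"x": 0, "y": 0, "z": 0.01, "ax": 0, "ay": 0, "az": 0, "grip": 0.05}, {"x": 0, "y": 0, "z": 0, "ax": 0, "ay": 0, "az": 0, "grip": 0.05}, {"x": 0, "y": 0, "z": 0, "ax": 0, "ay": 0, "az": 0, "grip": 0.0}, {"x": 0, "y": 0, "z": 0, "ax": 0, "ay": 0, "az": 0, "grip": 0.0}, {"x": 0, "y": 0, "z": 0, "ax": 0, "ay": 0, "az": 0, "grip": 0.0}, {"x": 0, "y": 0, "z": 0, "ax": 0, "ay": 0, "az": 0, "grip": 0.0}], "squeeze": 25}}

```text
time: 24.57
tool_pos: [0.6, -0.1213, 0.0656]
tool_rot: [-3.141, 0.001, 0.234]
ft_force: [-0.2, -0.7, -0.7]
opening: 0.352
grip_force: 0.0
```

Emit:
{"fn": "servo_tool", "kwargs": {"increments": [{"x": 0, "y": 0, "z": 0, "ax": 0, "ay": 0, "az": 0, "grip": 0.0}, {"x": 0, "y": 0, "z": 0, "ax": 0, "ay": 0, "az": 0, "grip": 0.0}, {"x": 0, "y": 0, "z": 0, "ax": 0, "ay": 0, "az": 0, "grip": 0.0}, {"x": 0, "y": 0, "z": 0, "ax": 0, "ay": 0, "az": 0, "grip": 0.0}, {"x": -0.003, "y": 0, "z": 0, "ax": 0, "ay": 0, "az": 0, "grip": 0.0}, {"x": -0.004, "y": 0, "z": 0, "ax": 0, "ay": 0, "az": 0, "grip": 0.0}, {"x": -0.004, "y": 0, "z": 0, "ax": 0, "ay": 0, "az": 0, "grip": 0.0}, {"x": -0.004, "y": 0, "z": 0, "ax": 0, "ay": 0, "az": 0, "grip": 0.0}, {"x": -0.004, "y": 0, "z": 0, "ax": 0, "ay": 0, "az": 0, "grip": 0.0}, {"x": -0.003, "y": 0, "z": 0, "ax": 0, "ay": 0, "az": 0, "grip": 0.0}]}}

```text
time: 25.4
tool_pos: [0.5798, -0.1265, 0.0648]
tool_rot: [3.141, -0.002, 0.233]
ft_force: [4.3, 0.1, -0.2]
opening: 0.162
grip_force: 25.0
```

```bash
python3 - <<'E'
from mv import *
go(0,[.070,0,.066]); s=env.sense(); print(s['ft_force'],s['opening'],s['ft_force']@X)
E
```

```text
now [ 0.0803 -0.0003  0.0648] shift [-0.0103 -0.0003 -0.0012] turn [ 0.0004 -0.002  -0.0004]
[ 4.31689274  0.12793037 -0.17289807] 0.16225015900835313 4.22942713688331
```

Emit:
{"fn": "servo_tool", "kwargs": {"increments": [{"x": -0.001, "y": 0, "z": 0, "ax": 0, "ay": 0, "az": 0, "grip": 0.0}, {"x": -0.001, "y": 0, "z": 0, "ax": 0, "ay": 0, "az": 0, "grip": 0.0}, {"x": -0.001, "y": 0, "z": 0, "ax": 0, "ay": 0, "az": 0, "grip": 0.0}, {"x": -0.001, "y": 0, "z": 0, "ax": 0, "ay": 0, "az": 0, "grip": 0.0}, {"x": -0.001, "y": 0, "z": 0, "ax": 0, "ay": 0, "az": 0, "grip": 0.0}, {"x": -0.001, "y": 0, "z": 0, "ax": 0, "ay": 0, "az": 0, "grip": 0.0}, {"x": -0.001, "y": 0, "z": 0, "ax": 0, "ay": 0, "az": 0, "grip": 0.0}, {"x": -0.001, "y": 0, "z": 0, "ax": 0, "ay": 0, "az": 0, "grip": 0.0}, {"x": 0, "y": 0, "z": 0, "ax": 0, "ay": 0, "az": 0, "grip": 0.0}, {"x": 0, "y": 0, "z": 0, "ax": 0, "ay": 0, "az": 0, "grip": 0.0}]}}

```text
time: 26.23
tool_pos: [0.571, -0.1286, 0.0648]
tool_rot: [-3.141, 0.001, 0.234]
ft_force: [4.6, -2.8, 0.7]
opening: 0.158
grip_force: 25.0
```

Emit:
{"fn": "servo_tool", "kwargs": {"increments": [{"x": -0.0005, "y": 0, "z": 0, "ax": 0, "ay": 0, "az": 0, "grip": 0.0}, {"x": -0.0005, "y": 0, "z": 0, "ax": 0, "ay": 0, "az": 0, "grip": 0.0}, {"x": -0.0005, "y": 0, "z": 0, "ax": 0, "ay": 0, "az": 0, "grip": 0.0}, {"x": -0.0005, "y": 0, "z": 0, "ax": 0, "ay": 0, "az": 0, "grip": 0.0}, {"x": 0, "y": 0, "z": 0, "ax": 0, "ay": 0, "az": 0, "grip": 0.0}, {"x": 0, "y": 0, "z": 0, "ax": 0, "ay": 0, "az": 0, "grip": 0.0}, {"x": 0, "y": 0, "z": 0, "ax": 0, "ay": 0, "az": 0, "grip": 0.0}, {"x": 0, "y": 0, "z": 0, "ax": 0, "ay": 0, "az": 0, "grip": 0.0}, {"x": 0, "y": 0, "z": 0, "ax": 0, "ay": 0, "az": 0, "grip": 0.0}, {"x": 0, "y": 0, "z": 0, "ax": 0, "ay": 0, "az": 0, "grip": 0.0}]}}

```text
time: 27.07
tool_pos: [0.5693, -0.1289, 0.0648]
tool_rot: [-3.142, 0.0, 0.234]
ft_force: [5.0, -2.5, 1.2]
opening: 0.156
grip_force: 25.0
```

```bash
python3 - <<'E'
from mv import *
go(0,[.070,0,.066]); s=env.sense(); print(s['ft_force'],s['opening'],s['ft_force']@X)
E
```

```text
now [ 0.0695 -0.0002  0.0648] shift [ 0.0005 -0.0002 -0.0012] turn [-0.0001  0.0003  0.0001]
[ 5.03868519 -2.52614387  1.17943981] 0.15603224715276795 4.317783025891515
```

Emit:
{"fn": "servo_tool", "kwargs": {"increments": [{"x": -0.0005, "y": 0, "z": 0, "ax": 0, "ay": 0, "az": 0, "grip": 0.0}, {"x": -0.0005, "y": 0, "z": 0, "ax": 0, "ay": 0, "az": 0, "grip": 0.0}, {"x": -0.0005, "y": 0, "z": 0, "ax": 0, "ay": 0, "az": 0, "grip": 0.0}, {"x": 0, "y": 0, "z": 0, "ax": 0, "ay": 0, "az": 0, "grip": 0.0}, {"x": 0, "y": 0, "z": 0, "ax": 0, "ay": 0, "az": 0, "grip": 0.0}, {"x": 0, "y": 0, "z": 0, "ax": 0, "ay": 0, "az": 0, "grip": 0.0}, {"x": 0, "y": 0, "z": 0, "ax": 0, "ay": 0, "az": 0, "grip": 0.0}, {"x": 0, "y": 0, "z": 0, "ax": 0, "ay": 0, "az": 0, "grip": 0.0}, {"x": 0, "y": 0, "z": 0, "ax": 0, "ay": 0, "az": 0, "grip": 0.0}, {"x": 0, "y": 0, "z": 0, "ax": 0, "ay": 0, "az": 0, "grip": 0.0}]}}

```text
time: 27.9
tool_pos: [0.5679, -0.1293, 0.0648]
tool_rot: [-3.142, 0.0, 0.233]
ft_force: [5.6, -1.3, -0.4]
opening: 0.158
grip_force: 25.0
```

Emit:
{"fn": "servo_tool", "kwargs": {"increments": [{"x": -0.0005, "y": 0, "z": 0, "ax": 0, "ay": 0, "az": 0, "grip": 0.0}, {"x": -0.0005, "y": 0, "z": 0, "ax": 0, "ay": 0, "az": 0, "grip": 0.0}, {"x": 0, "y": 0, "z": 0, "ax": 0, "ay": 0, "az": 0, "grip": 0.0}, {"x": 0, "y": 0, "z": 0, "ax": 0, "ay": 0, "az": 0, "grip": 0.0}, {"x": 0, "y": 0, "z": 0, "ax": 0, "ay": 0, "az": 0, "grip": 0.0}, {"x": 0, "y": 0, "z": 0, "ax": 0, "ay": 0, "az": 0, "grip": 0.0}, {"x": 0, "y": 0, "z": 0, "ax": 0, "ay": 0, "az": 0, "grip": 0.0}, {"x": 0, "y": 0, "z": 0, "ax": 0, "ay": 0, "az": 0, "grip": 0.0}, {"x": 0, "y": 0, "z": 0, "ax": 0, "ay": 0, "az": 0, "grip": 0.0}, {"x": 0, "y": 0, "z": 0, "ax": 0, "ay": 0, "az": 0, "grip": 0.0}]}}

```text
time: 28.73
tool_pos: [0.5679, -0.1293, 0.0648]
tool_rot: [3.141, -0.002, 0.233]
ft_force: [8.2, -0.8, -0.6]
opening: 0.16
grip_force: 25.0
```

```bash
python3 - <<'E'
from mv import *
go(0,[.070,0,.066]); s=env.sense(); print(s['ft_force'],s['opening'],s['ft_force']@X)
c=env.capture('top'); d=env.capture('scene'); w=env.capture('wrist')
import pickle; pickle.dump((c,d,w),open('c3.pkl','wb'))
for k in (c,d,w):
    im=k['image']; h=cv2.cvtColor(im,cv2.COLOR_BGR2HSV)
    # predicted inlay positions & local brightness
    for x,y in ((0,-.0),(0,.02),(0,-.02)):
        u,v=proj(k,O+X*x+Y*y+Z*.074); print(np.round((u,v),1), end=' ')
    print()
E
```

```text
now [ 0.068  -0.0002  0.0648] shift [ 0.002  -0.0002 -0.0012] turn [ 0.0003 -0.0017 -0.0003]
[ 8.17082669 -0.84465542 -0.63116486] 0.1601751155644229 7.75390883260854
[332.6 236.1] [325.4 238.1] [339.7 234.2] 
[232.4 218.1] [236.1 214.3] [228.7 222. ] 
[276.4 396.8] [237.1 396.6] [315.7 396.6]
```

It has stopped and the force is rising, so there is contact. One more nudge, then release and retreat.

Emit:
{"fn": "servo_tool", "kwargs": {"increments": [{"x": -0.0005, "y": 0, "z": 0, "ax": 0, "ay": 0, "az": 0, "grip": 0.0}, {"x": -0.0005, "y": 0, "z": 0, "ax": 0, "ay": 0, "az": 0, "grip": 0.0}, {"x": -0.0005, "y": 0, "z": 0, "ax": 0, "ay": 0, "az": 0, "grip": 0.0}, {"x": -0.0005, "y": 0, "z": 0, "ax": 0, "ay": 0, "az": 0, "grip": 0.0}, {"x": 0, "y": 0, "z": 0, "ax": 0, "ay": 0, "az": 0, "grip": 0.0}, {"x": 0, "y": 0, "z": 0, "ax": 0, "ay": 0, "az": 0, "grip": 0.0}, {"x": 0, "y": 0, "z": 0, "ax": 0, "ay": 0, "az": 0, "grip": 0.0}, {"x": 0, "y": 0, "z": 0, "ax": 0, "ay": 0, "az": 0, "grip": 0.0}, {"x": 0, "y": 0, "z": 0, "ax": 0, "ay": 0, "az": 0, "grip": 0.0}, {"x": 0, "y": 0, "z": 0, "ax": 0, "ay": 0, "az": 0, "grip": 0.0}]}}

```text
time: 29.72
tool_pos: [0.5678, -0.1294, 0.0649]
tool_rot: [3.141, -0.006, 0.232]
ft_force: [12.3, 1.9, -2.8]
opening: 0.159
grip_force: 25.0
```

Emit:
{"fn": "servo_tool", "kwargs": {"increments": [{"x": 0, "y": 0, "z": 0, "ax": 0, "ay": 0, "az": 0, "grip": 0.06}, {"x": 0, "y": 0, "z": 0, "ax": 0, "ay": 0, "az": 0, "grip": 0.06}, {"x": 0, "y": 0, "z": 0, "ax": 0, "ay": 0, "az": 0, "grip": 0.06}, {"x": 0, "y": 0, "z": 0, "ax": 0, "ay": 0, "az": 0, "grip": 0.06}, {"x": 0, "y": 0, "z": -0.03, "ax": 0, "ay": 0, "az": 0, "grip": 0.06}, {"x": 0, "y": 0, "z": -0.04, "ax": 0, "ay": 0, "az": 0, "grip": 0.06}, {"x": 0, "y": 0, "z": -0.04, "ax": 0, "ay": 0, "az": 0, "grip": 0.06}, {"x": 0, "y": 0, "z": -0.04, "ax": 0, "ay": 0, "az": 0, "grip": 0.06}, {"x": 0, "y": 0, "z": -0.03, "ax": 0, "ay": 0, "az": 0, "grip": 0.06}, {"x": 0, "y": 0, "z": 0, "ax": 0, "ay": 0, "az": 0, "grip": 0.06}]}}

```text
time: 30.55
tool_pos: [0.567, -0.1308, 0.2513]
tool_rot: [3.136, -0.007, 0.234]
ft_force: [0.7, -0.5, 0.3]
opening: 0.682
grip_force: 0.0
```

```bash
python3 - <<'E'
from mv import *
s=env.sense(); print(s['time'],fx(s['tool_pos']),s['ft_force'])
c=env.capture('scene'); im=c['image']; h=cv2.cvtColor(im,cv2.COLOR_BGR2HSV)
u,v=np.round(proj(c,O+Z*.074)).astype(int); sub=im[v-12:v+13,u-12:u+13].astype(int).sum(2)
# warp the z=.074 plane into a fixture-aligned patch at 1 px/mm
def plane(z,x0,x1,y0,y1,zs=4):
    xs,ys=np.meshgrid(np.arange(x0,x1,1/zs),np.arange(y0,y1,1/zs))
    q=np.array([proj(c,O+X*a/1e3+Y*b/1e3+Z*z) for a,b in zip(xs.ravel(),ys.ravel())]).astype(np.float32)
    return cv2.remap(im,q[:,0].reshape(xs.shape),q[:,1].reshape(xs.shape),1)
p=plane(.074,-20,20,-35,35); g=p.sum(2).astype(int)
med=p[...,2].astype(int)
m=(med<150).astype(np.uint8)
n,l,st,ce=cv2.connectedComponentsWithStats(m)
for i in range(1,n):
    if 60<st[i,4]<900: print('dark spot mm',np.round([ce[i][0]/4-20,ce[i][1]/4-35],1),'area mm2',st[i,4]/16)
print(med[::20,::12])
# fin top (orange-ish)
for z,a in ((.080,(40,95,-15,15)),):
    f=plane(z,*a,zs=1); print(f[15,:,2])
E
```

```text
30.55 [ 0.06680933 -0.00152213  0.25128749] [ 0.66126623 -0.459591    0.26016027]
dark spot mm [-19.  -32.6] area mm2 12.875
[[123 149 174 185 184 187 185 184 187 184 187 191 199 211]
 [145 164 191 212 225 228 230 231 228 230 231 235 237 237]
 [152 174 202 226 237 237 231 221 219 235 243 244 243 243]
 [153 178 208 229 236 224 194 167 189 219 238 247 249 249]
 [155 183 211 229 236 223 196 183 200 224 246 249 249 249]
 [157 183 210 229 238 234 224 215 224 242 247 248 249 249]
 [158 183 211 228 236 229 199 179 195 219 238 247 249 249]
 [158 182 210 228 234 224 195 179 190 215 243 248 249 250]
 [160 177 207 227 237 235 223 209 217 243 247 248 249 250]
 [169 182 211 229 238 234 202 190 200 218 236 247 250 250]
 [181 188 202 222 230 219 194 177 180 209 237 247 249 249]
 [129 135 172 209 230 227 218 208 214 234 240 241 242 241]
 [ 75 100 144 192 215 222 225 220 226 226 223 219 213 194]
 [ 68  83 108 132 153 157 154 153 157 150 143 132 110  97]]
[241 235 229 219 207 195 184 173 170 167 166 167 170 172 174 176 179 182
 186 191 195 199 203 206 207 207 209 209 209 208 208 208 208 207 207 208
 208 209 210 211 211 211 210 206 201 196 192 194 198 203 207 208 209 210
 210]
```

```bash
python3 - <<'E'
from mv import *
c=env.capture('scene'); im=c['image']
def prof(z,x,ys): return [int(cv2.getRectSubPix(im[...,2],(1,1),tuple(map(float,proj(c,O+X*x+Y*y/1e3+Z*z))))[0,0]) for y in ys]
ys=range(-40,41,2); print(list(ys))
print('blank',prof(.074,.006,ys)); print('fixed jaw',prof(.056,-.037,ys)); print('fin',prof(.08,.07,ys)); print('board',prof(.01,-.065,range(-80,81,4)))
xs=range(-50,100,2)
print('x at y0 z.074',[int(im[int(round(v)),int(round(u)),2]) for u,v in (proj(c,O+X*x/1e3+Z*.056) for x in xs)])
E
```

```text
[-40, -38, -36, -34, -32, -30, -28, -26, -24, -22, -20, -18, -16, -14, -12, -10, -8, -6, -4, -2, 0, 2, 4, 6, 8, 10, 12, 14, 16, 18, 20, 22, 24, 26, 28, 30, 32, 34, 36, 38, 40]
blank [165, 168, 175, 195, 216, 229, 233, 232, 223, 216, 209, 205, 208, 223, 235, 237, 227, 217, 204, 200, 208, 220, 232, 234, 225, 213, 198, 195, 205, 215, 224, 234, 231, 217, 190, 153, 115, 86, 71, 69, 68]
fixed jaw [200, 200, 197, 192, 185, 159, 131, 113, 114, 123, 135, 141, 145, 146, 145, 144, 141, 140, 140, 140, 141, 142, 143, 144, 144, 144, 145, 150, 162, 170, 177, 188, 190, 188, 186, 161, 130, 99, 83, 72, 70]
fin [109, 108, 107, 108, 105, 107, 108, 108, 112, 115, 120, 127, 138, 146, 158, 178, 195, 204, 207, 208, 208, 208, 208, 208, 208, 203, 194, 169, 134, 99, 82, 71, 68, 68, 68, 68, 67, 68, 68, 69, 68]
board [67, 75, 114, 174, 199, 200, 177, 168, 172, 192, 202, 204, 204, 206, 208, 205, 202, 201, 197, 179, 127, 109, 126, 143, 146, 144, 141, 140, 143, 145, 145, 147, 161, 175, 190, 179, 128, 80, 71, 69, 69]
x at y0 z.074 [74, 74, 93, 120, 136, 136, 141, 141, 147, 147, 170, 170, 221, 221, 234, 234, 230, 230, 223, 223, 217, 217, 217, 243, 246, 249, 249, 249, 249, 249, 249, 249, 249, 249, 249, 249, 248, 244, 244, 225, 225, 155, 155, 147, 147, 146, 146, 142, 142, 113, 113, 119, 119, 138, 138, 141, 141, 138, 138, 138, 138, 137, 137, 141, 141, 153, 153, 163, 152, 156, 158, 158, 150, 150, 184]
```

The blank, fixed jaw and board all show the same calibration bias of about 2–3 mm in this view. So the blank is centred to about 1 mm, with the inlays on top and the jaw shut. Handing in.

```bash
python3 -c "
from cell import env
print(env.sign_off())"
```

```text
the job is handed in; nothing more can be done
None
```

I re-clamped the blank with the three-inlay facet up, flat on the bed, about midway along the jaws and with both jaws snug, and handed it in at about 31 s; one risk is that joint 6 briefly read -2.854 against its -2.85 limit before I backed off and regrasped.

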